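Hook a keyhole work rest on a sloping stand and set the pot on it

TASK

Set up the smith's sloping stand: take the loose plate that has the keyhole slot, press the big end of its keyhole over the headed stud on the stand, and slide the plate straight down the slope until it is locked fully home, lying flat and square on the slope. Let go of it, then set the narrow-necked brass pot gently on its base on the locked plate, just uphill of the cross bar and between its two wings. Leave the other plate, the bottle, the bowl and the hammer where they are.

Things in the scene. Friction and masses are not known exactly. Their poses are not given: they have to be found in the camera images.
- stand: Fixed steel stand with a sloping top, footprint 190 x 130 mm. Origin under its middle on the bench, z up, x towards its high side. The slope rises at 25 degrees towards +x; its top edge is 109 mm above the bench. Its position and yaw change; it may be left, middle or right.
- face: The sloping top surface, 130 mm wide, fixed to the stand. Origin on it at the foot of the stud's axis: 50 mm above the bench, 34 mm to -x of the stand's origin. x straight uphill, z out of the slope, y across. Surface from x = -65 to +140 mm. The stud stands along z: neck 8 mm diameter to z = 9 mm, then a head 18 mm diameter, z = 9 to 14 mm.
- rest: The loose aluminium work rest with the keyhole, about 0.5 kg: plate 180 (x) x 110 (y) x 6 mm with a cross bar standing on it, starting flat on the bench. Origin at the centre of its underside, z out of its top; mounted, its x points uphill. At the bar's ends two wings 25 mm high, 8 mm thick, splay uphill to x = 36 mm, inner faces 37 mm off the middle at the bar, 48 mm at their ends.
- rest_seat (a point): Point on the work rest's underside (x = -38 mm, y = 0, plate's axes) where the stud's axis is when fully home, the neck against the closed end of the slot; it then lies at the face's origin. The slot, 12 mm wide, runs uphill from the big end to its closed end at x = -34 mm.
- rest_big (a point): Centre of the keyhole's big end, a 24 mm eight-sided hole, on the plate's underside (x = -64 mm, y = 0, plate's axes). The stud's head passes only here; sliding the plate 26 mm downhill then brings the stud to the seat.
- rest_bar (a point): Middle of the top of the cross bar: x = 5, y = 0, z = 51 mm in the plate's frame. The bar runs along y, 12 mm thick, 94 mm long, 45 mm tall above the plate: grip it here, closing along the plate's x, fingertips 10 mm or more above the plate's top so as to clear the stud's head (8 mm above it once mounted).
- pot: Round brass pot with a belly and a narrow neck, about 0.25 kg, 93 mm high, standing on the bench. Origin at the centre of its base, z up its axis. Base 48 mm diameter, belly 64 mm at 27 mm height, neck 34 mm from 56 to 87 mm height (grip it there from above), rim 40 mm. With its belly touching the bar, its axis is at x = 43 mm of the plate.
- blank: The other loose plate, same size and bar as the work rest but with only two small round holes and no keyhole: bystander. Origin at the centre of its underside. It, the stand and the work rest swap places.
- bottle: Bystander: upright amber bottle, 60 mm diameter, 150 mm high, origin at the centre of its base.
- bowl: Bystander: small brass bowl, 80 mm across, 40 mm high, origin at the centre of its base.
- hammer: Bystander: hammer 220 mm long with a wooden handle, lying on the bench; its x axis runs along the handle towards the head.
Things that resemble listed ones, but are neither listed nor needed, are in the scene too. What is shaped like the rest but black or turquoise is not meant.

How it is judged:
On the way:
1. the keyhole plate is locked fully home on the stud, flat and square on the slope, and let go of, the pot not yet on it (x of rest_seat in the frame of face between -0.004 and 0.005 m and y of rest_seat in the frame of face between -0.005 and 0.005 m and z of rest_seat in the frame of face between -0.003 and 0.004 m and x of rest_big in the frame of face below -0.015 m and angle between the x axis of rest and the x axis of face, either way round below 0.14 rad and angle between the z axis of rest and the z axis of face, either way round below 0.08 rad and contact force between the fingers and rest below 0.1 N and distance between pot and rest above 0.1 m), for 0.2 s.
At the end, for the whole second after the job is handed in: Plate locked: stud within 5 mm of its seat, plate flat on the slope (4 mm, 0.08 rad), big end downhill, square within 0.14 rad. Pot on its base on the plate (0.12 rad), axis 36-65 mm uphill of the plate's origin, within 30 mm of its middle line. Both at rest (x of rest_seat in the frame of face between -0.004 and 0.005 m and y of rest_seat in the frame of face between -0.005 and 0.005 m and z of rest_seat in the frame of face between -0.003 and 0.004 m and x of rest_big in the frame of face below -0.015 m and angle between the x axis of rest and the x axis of face, either way round below 0.14 rad and angle between the z axis of rest and the z axis of face, either way round below 0.08 rad and x of pot in the frame of rest between 0.036 and 0.065 m and y of pot in the frame of rest between -0.03 and 0.03 m and z of pot in the frame of rest between 0.003 and 0.01 m and angle between the z axis of pot and the z axis of rest, either way round below 0.12 rad and angle between pot's own z axis and vertical below 0.8 rad and linear speed of each of pot, rest below 0.02 m/s); the robot touches nothing.
It fails at once if the other plate is moved by more than 30 mm (distance of blank from where it was at the start of the episode above 0.03 m).
It fails at once if the bottle is moved by more than 30 mm (distance of bottle from where it was at the start of the episode above 0.03 m).
It fails at once if the bowl is moved by more than 30 mm (distance of bowl from where it was at the start of the episode above 0.03 m).
It fails at once if the hammer is moved by more than 30 mm (distance of hammer from where it was at the start of the episode above 0.03 m).
It fails at once if the pot is knocked or dropped on the plate (over 40 N) (contact force between pot and rest above 40 N).
It also fails if it takes over 69 s, if anything falls off the work surface, if the arm or the gripper's body presses on something with over 40 N, if the wrist force passes 120 N, or if a joint passes its speed limit or range.

ROBOT

A 6-joint arm with a two-finger parallel gripper is mounted at the origin on the work surface. World frame = base frame: x ahead of the robot, y to its left, z up, the work surface at z = 0. Lengths are in m, angles in rad, forces in N, time in s.
With the tool pointing down it reaches from about 0.425 to 0.95 m from the base axis. Payload 3.5 kg.
Tool frame: the origin (TCP) lies on the centre line of the jaws, within the pads' length; the fingertips stand 11 mm ahead of it and the grasp point (between the pads) lies 8 mm behind it; y points along the fingers, x is the direction in which the jaws open and shut, and the axes are right-handed (so a half turn about y gives the same grasp; the last joint's range is limited). The gripper opens to 85 mm and grips with 20 to 120 N. Pads are 22 mm wide; open, the fingers measure 114 mm over their backs; the gripper's body (76 mm by 85 mm) begins 54 mm behind the grasp point. The pads swing forward as they close: fully open they stand 13 mm farther back than shut.
Start: joints at [1.04, 0.286, 1.577, -0, 1.279, -0.15], TCP at [0.251, 0.627, 0.242] pointing down, gripper open.
Joint ranges: [-2.77, 2.77], [-0.9, 2.22], [0.21, 2.48], [-1.53, 4.67], [0.24, 2.81], [-2.84, 2.84]. Speed limits (rad/s): [2.79, 2.79, 3.14, 3.14, 3.14, 3.14].

INTERFACE

Orientations are given as a unit quaternion [x, y, z, w].
In Python, from plant import get_state, read_camera, sign_off gives the robot as it stands.
- The arm moves only by the shell command python3 -m inch 'ROWS' [FORCE]. ROWS is JSON, a list of rows, each an object of numbers: "ax", "ay", "az": the turn, a rotation vector about the tool's x, y, z in rad; "x", "y", "z": the shift along the tool's x, y, z in mm; "hand": the closure, from -1 (fully open) to 1 (shut). In form: [{"ax": .., "ay": .., "az": .., "x": .., "y": .., "z": .., "hand": ..}, ...]. A call has 1 to 5 rows; each row shifts and turns the commanded pose from where the row before left it, along the tool's axes as they then stand; what a row does not reach is not made up. A row lasts 1/12 s, in which the tool goes at most 41.7 mm and 7.16 degrees, less where a joint would pass 70% of its speed; a pose out of reach is approached as far as the arm can. A call with a gripper value outside its range is refused whole. The fingers move at their own pace and stop on an object; FORCE is the grip in N (left out, the last holds). Time passes only in rows, so rows that do not move let the fingers close. It gives the time, the measured TCP pose, the force and the opening at its end, in the units of the state.
- get_state(): the state, without advancing time (a new reading comes with each control period).
- read_camera(name): name is "scene" or "top" or "wrist"; returns a dict with "img" (480x640x3 uint8, red, green, blue), "fov_y" (degrees; the focal length in pixels is half the picture's height over the tangent of half this angle, whatever the lens; pixels are square), "cx", "cy" (the principal point, pixels), "distortion" ([k1, k2, p1, p2, k3] as OpenCV has them; the pictures are not rectified), "T" (4x4, takes a point from camera to world coordinates); the wrist camera has in their place "T_tool_cam" (4x4, takes a point from camera to tool coordinates, whose origin is the TCP and whose axes are the tool frame's). Camera axes: x right, y down, z forward; pixel columns grow to the right and rows downward; lengths in m; the calibration is good to about 2 mm. A picture is of the moment at which its call begins: read the wrist's pose just before it. There is no depth.
- sign_off(): hands the job in, once; it reports no verdict.
The state is a dict: "time": time; "qpos": joint angles; "dq": joint speeds; "joint_efforts": joint torques, N m; "eef_pos": TCP position; "tcp_rot": TCP orientation; "contact_force": force on the tool from outside, world axes, zero at the start; "wrist_torque": the same for the moment, N m; "opening": opening from 0.0 (shut) to 1.0 (fully open).
Only numpy, scipy, OpenCV 4.12 (cv2) and the standard library are available. Lean on these libraries where they do the work, as an engineer would, in place of code of your own. Each camera call takes 0.05 s, during which the arm holds its last target. There are 200 camera calls.

## Working session

There is one attempt and no reset: what is moved stays moved. The work goes in short steps, Python scripts to look and compute and a shell command to move; the robot and the scene stay as the last step left them, time stands still between calls to the robot, and variables do not carry over. Pictures are saved under pics/ and viewed, about 8 in all and at most 12, crops included, and the job is handed in when it is done.

```bash
ls; mkdir -p pics; python3 - <<'E'
from plant import *
import cv2,numpy as np
s=get_state();print(s)
a=[]
for n in("scene","top"):
    c=read_camera(n);cv2.imwrite(f"pics/{n}0.png",c["img"][...,::-1]);a.append(c)
    print(n,c["fov_y"],c["cx"],c["cy"],c["distortion"],np.round(c["T"],4).tolist())
c=read_camera("wrist");cv2.imwrite("pics/wrist0.png",c["img"][...,::-1]);print(c["fov_y"],c["cx"],c["cy"],c["distortion"],np.round(c["T_tool_cam"],4).tolist())
E
```

```text
pics
{'time': 0.0, 'qpos': array([ 1.03994270e+00,  2.87209018e-01,  1.57820033e+00, -5.47929888e-06,
        1.27860598e+00, -1.49971227e-01]), 'dq': array([-0.00062782,  0.00018985,  0.00017842, -0.00071865, -0.0008474 ,
        0.00021953]), 'joint_efforts': array([ 1.28297601e-03, -4.05985773e+01, -2.92620814e+01, -9.44293083e-05,
        5.80991007e-03, -4.23141842e-06]), 'eef_pos': array([0.25055094, 0.62608465, 0.24090562]), 'tcp_rot': array([ 0.5859761 ,  0.39554218, -0.39708685, -0.58523536]), 'contact_force': array([ 0.07416342, -0.68575662, -0.63879634]), 'wrist_torque': array([ 0.060501  ,  0.04781588, -0.02614057]), 'opening': 0.998126149480459}
scene 57.324497534204305 315.819264328819 234.75393947534826 [-0.03791836  0.          0.          0.          0.        ] [[0.4857, 0.4794, -0.7309, 1.2507], [0.8738, -0.2431, 0.4212, -0.4191], [0.0242, -0.8433, -0.5369, 0.6002], [0.0, 0.0, 0.0, 1.0]]
top 54.15478034078409 322.3281776859768 240.46106113409587 [0.02466009 0.         0.         0.         0.        ] [[-0.006, -0.9977, 0.0673, 0.4442], [-1.0, 0.0059, -0.0012, -0.0044], [0.0008, -0.0673, -0.9977, 0.9866], [0.0, 0.0, 0.0, 1.0]]
64.58722082944361 321.0081133109551 248.383597834423 [-0.06840598  0.          0.          0.          0.        ] [[1.0, 0.0003, -0.0005, -0.0], [0.0006, -0.2697, 0.9629, -0.1315], [0.0002, -0.9629, -0.2697, 0.0677], [0.0, 0.0, 0.0, 1.0]]
```

View pics/top0.png

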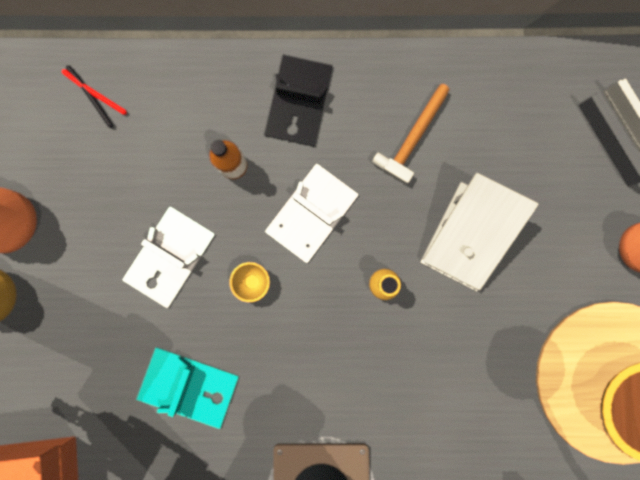

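View pics/scene0.png

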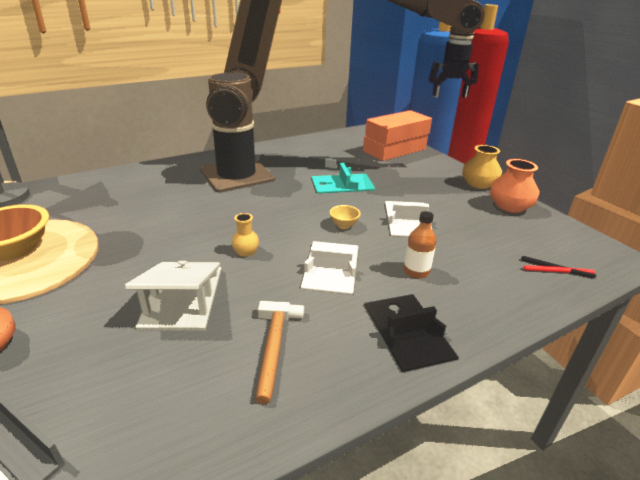

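Keyhole-plate candidates in the top view:
- pale plate with keyhole at (168,257), its keyhole at about (153,280). This is the one I choose.
- pale plate with two holes at (312,213), the blank.
- black plate at (298,100) and turquoise plate at (188,388), both excluded by the description.

The stand is at (480,232) with its stud at (467,252). The brass pot with the narrow neck is at (385,284); the bowl at (250,282) and the larger pots at the left edge are not it.

```bash
cat > h.py <<'E'
from plant import get_state, read_camera, sign_off
import cv2, numpy as np
from scipy.spatial.transform import Rotation as R
def K(c):
    f=240/np.tan(np.radians(c["fov_y"]/2)); return np.array([[f,0,c["cx"]],[0,f,c["cy"]],[0,0,1]])
def camT(c):
    if "T" in c: return np.array(c["T"])
    return c["Tw"]
def wrist():
    s=get_state(); c=read_camera("wrist"); T=np.eye(4); T[:3,:3]=R.from_quat(s["tcp_rot"]).as_matrix(); T[:3,3]=s["eef_pos"]
    c["Tw"]=T@np.array(c["T_tool_cam"]); return c
def rays(c,p):
    u=cv2.undistortPoints(np.float64(p).reshape(-1,1,2),K(c),np.array(c["distortion"])).reshape(-1,2)
    T=camT(c); return T[:3,3], np.c_[u,np.ones(len(u))]@T[:3,:3].T
def plane(c,p,z=0.,P=None,n=(0,0,1)):
    o,d=rays(c,p); P=np.array([0,0,z]) if P is None else P; n=np.array(n)
    return o+d*(((P-o)@n)/(d@n))[:,None]
def proj(c,X):
    T=np.linalg.inv(camT(c)); 
    return cv2.projectPoints(np.float64(X).reshape(-1,1,3),cv2.Rodrigues(T[:3,:3])[0],T[:3,3],K(c),np.array(c["distortion"]))[0].reshape(-1,2)
def frame(x,z):
    x=np.array(x)/np.linalg.norm(x); z=np.array(z)/np.linalg.norm(z); return np.c_[x,np.cross(z,x),z]
def go(pos,Rm):
    "turn (rad, tool axes), then shift in the turned axes (mm)"
    s=get_state(); A=R.from_quat(s["tcp_rot"]); B=R.from_matrix(Rm)
    v=(A.inv()*B).as_rotvec(); d=B.inv().apply(np.array(pos)-s["eef_pos"])*1000
    print("turn",np.round(v,3),"shift after",np.round(d,1),"shift in present axes",np.round(A.inv().apply(np.array(pos)-s["eef_pos"])*1000,1))
E
python3 - <<'E'
from h import *
s=get_state(); print(np.round(R.from_quat(s["tcp_rot"]).as_matrix(),3))
c=read_camera("top"); im=c["img"]; hsv=cv2.cvtColor(im,cv2.COLOR_RGB2HSV)
m=((hsv[...,2]>150)&(hsv[...,1]<60)).astype(np.uint8)
n,l,st,ce=cv2.connectedComponentsWithStats(m)
for i in range(1,n):
    if st[i,4]>800:
        cn=max(cv2.findContours((l==i).astype(np.uint8),0,2)[0],key=cv2.contourArea)
        q=cv2.approxPolyDP(cv2.convexHull(cn),5,True).reshape(-1,2)
        w=plane(c,cn.reshape(-1,2),.006)[:,:2]
        r=cv2.minAreaRect(np.float32(w*1000))
        print(ce[i].round(),st[i,4],"quad",q.tolist(),"rect mm",np.round(r[0]),np.round(r[1]),r[2])
m=((hsv[...,0]>12)&(hsv[...,0]<32)&(hsv[...,1]>150)&(hsv[...,2]>90)).astype(np.uint8)
n,l,st,ce=cv2.connectedComponentsWithStats(m)
for i in range(1,n):
    if st[i,4]>300: print("brass",ce[i].round(),st[i])
A=cv2.resize(im[195:320,110:270],None,fx=5,fy=5,interpolation=2)[:,:400]
A=cv2.resize(im[200:315,115:220],(400,438),interpolation=2);B=cv2.resize(im[168:298,415:542],(400,410),interpolation=2)
B=np.vstack([B,np.zeros((28,400,3),np.uint8)])
cv2.imwrite("pics/c1.png",np.hstack([A,B])[...,::-1])
E
```

```text
[[ 0.372 -0.001 -0.928]
 [ 0.928 -0.002  0.372]
 [-0.002 -1.     0.   ]]
[311. 213.] 4808 quad [[318, 163], [358, 195], [305, 263], [264, 230]] rect mm [571.  19.] [118. 186.] 52.842525482177734
[477. 230.] 7759 quad [[477, 172], [538, 205], [475, 291], [420, 260], [460, 182]] rect mm [ 525. -333.] [167. 228.] 62.18015670776367
[168. 256.] 4786 quad [[171, 206], [214, 235], [165, 308], [121, 279], [149, 227]] rect mm [481. 320.] [125. 186.] 57.949710845947266
brass [422. 123.] [395  85  53  78 927]
brass [227. 158.] [211 141  29  30 474]
brass [250. 282.] [ 230  263   40   39 1197]
brass [383. 284.] [370 269  31  31 523]
brass [  5. 295.] [  0 271  15  48 493]
brass [617. 409.] [ 601  363   39   97 1283]
brass [ 18. 470.] [  0 459  39  21 617]
```

View pics/c1.png

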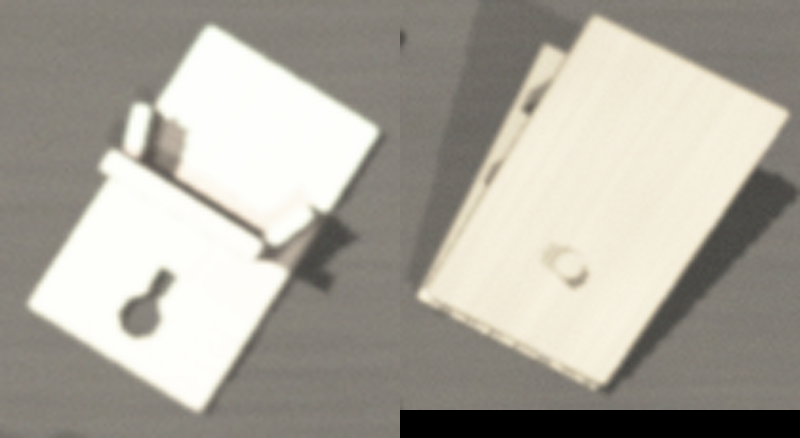

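Left crop: the chosen plate shows a keyhole, with the big end at crop (140,315). Its slot points towards the bar and the wings lie on the far side. Right crop: the slope's high edge runs (596,15) to (789,113), and the stud head is at (571,267).

```bash
python3 - <<'E'
from h import *
c=read_camera("top"); t=read_camera("scene")
# rest
P=plane(c,[(170.1,206.3),(215,233.6),(168.3,308.1),(122.1,279.8)],.006)
print("rest corners",P.round(4).tolist(),[round(np.linalg.norm(P[i]-P[i-1]),4) for i in range(4)])
o=P.mean(0); x=(P[0]+P[1]-P[2]-P[3])[:2]; yaw=np.arctan2(x[1],x[0]); y2=(P[3]+P[0]-P[1]-P[2])[:2]
print("rest",o,np.degrees(yaw),"from y",np.degrees(np.arctan2(y2[1],y2[0]))-90)
k=plane(c,[(115+140/3.81,200+315/3.81)],.006)[0]; u=np.array([np.cos(yaw),np.sin(yaw),0]); v=np.cross([0,0,1],u)
print("keyhole in plate",(k-o)@u,(k-o)@v)
b=plane(c,[(115+105/3.81,200+163/3.81),(115+260/3.81,200+247/3.81)],.051);print("bar ends in plate",[( (q-o)@u,(q-o)@v) for q in b])
# stand
S=plane(c,[(477.2,172.8),(538.5,203.9)],.109); e=S[1]-S[0]
print("high edge",S.round(4).tolist(),np.linalg.norm(e)); 
L=plane(c,[(415+418/3.15-400/3.15,168+290/3.154),(415+210/3.15,168+382/3.154)],.0225)
print("low edge",L.round(4).tolist(),np.linalg.norm(L[1]-L[0]))
yh=np.arctan2(-e[0],e[1])  # e = -y dir
for n,(a,b) in dict(high=(S[1],S[0]),low=(L[1],L[0]),right=(L[1],S[1]),left=(L[0],S[0])).items():
    d=b-a; ang=np.degrees(np.arctan2(d[1],d[0])); print(n,ang-90 if n in("high","low") else ang)
st=plane(c,[(469.3,252.7)],.050+.014*np.cos(np.radians(25)))[0]
print("stud top",st)
us=(S.mean(0)-L.mean(0))[:2]; print("len h",np.linalg.norm(us),"expect",.205*np.cos(np.radians(25)))
# pot rim
print("pot rim at .093",plane(c,[(389.5,285)],.093), "belly",plane(c,[(383,284)],.05))
E
```

```text
rest corners [[0.584, 0.3133, 0.006], [0.526, 0.2189, 0.006], [0.3721, 0.3135, 0.006], [0.4311, 0.4096, 0.006]] [np.float64(0.1808), np.float64(0.1108), np.float64(0.1807), np.float64(0.1128)]
rest [0.47831095 0.31381136 0.006     ] -31.901693206390675 from y -31.54624054141341
keyhole in plate -0.06388602523465328 0.001150610775009869
bar ends in plate [(np.float64(0.0022690749801879185), np.float64(0.04641428493229767)), (np.float64(0.007492131855282424), np.float64(-0.04589824414892679))]
high edge [[0.6296, -0.2984, 0.109], [0.5696, -0.411, 0.109]] 0.12757624523025982
low edge [[0.468, -0.2071, 0.0225], [0.4079, -0.3298, 0.0225]] 0.13659610897979246
high -28.013297633889216
low -26.09275184098805
right -26.671943389589178
left -29.465910193933926
stud top [ 0.48067741 -0.29417224  0.06268831]
len h 0.18326895758046025 expect 0.18579309634251323
pot rim at .093 [[ 0.41912222 -0.1322685   0.093     ]] belly [[ 0.41996128 -0.12555293  0.05      ]]
```

```bash
python3 - <<'E'
from h import *
y=np.radians(-31.8);x=[np.cos(y),np.sin(y),0]
go([.4825,.3112,.16],np.c_[x,[0,0,-1],np.cross(x,[0,0,-1])])
E
```

```text
turn [ 1.000e-03  1.745e+00 -1.000e-03] shift after [ 363.1   81.8 -145.8] shift in present axes [-206.5   82.  -332.3]
```

```bash
python3 -m inch '[{"ay":0.117},{"ay":0.117},{"ay":0.117},{"ay":0.117},{"ay":0.117}]' >/dev/null; python3 -m inch '[{"ay":0.117},{"ay":0.117},{"ay":0.117},{"ay":0.117},{"ay":0.117}]' >/dev/null; python3 -m inch '[{"ay":0.117},{"ay":0.117},{"ay":0.117},{"ay":0.117},{"ay":0.117}]'; python3 -m inch '[{"x":30,"y":7,"z":-12},{"x":30,"y":7,"z":-12},{"x":30,"y":7,"z":-12},{"x":30,"y":7,"z":-12},{"x":30,"y":7,"z":-12}]' ; python3 -m inch '[{"x":30,"y":7,"z":-12},{"x":30,"y":7,"z":-12},{"x":30,"y":7,"z":-12},{"x":30,"y":7,"z":-12},{"x":30,"y":7,"z":-12}]';python3 -m inch '[{"x":30,"y":7,"z":-12},{"x":30,"y":7,"z":-12},{}]'
python3 - <<'E'
from h import *
y=np.radians(-31.8);x=[np.cos(y),np.sin(y),0]
go([.4825,.3112,.16],np.c_[x,[0,0,-1],np.cross(x,[0,0,-1])])
c=wrist();cv2.imwrite("pics/w1.png",c["img"][...,::-1])
E
```

```text
turn [ 1.000e-03  1.745e+00 -1.000e-03] shift after [ 363.1   81.8 -145.8] shift in present axes [-206.5   82.  -332.3]validation failed for argument at $[0]...
validation failed for argument at $[0]...
validation failed for argument at $[0]...
validation failed for argument at $[0]...
validation failed for argument at $[0]...
validation failed for argument at $[0]...
```

View pics/w1.png

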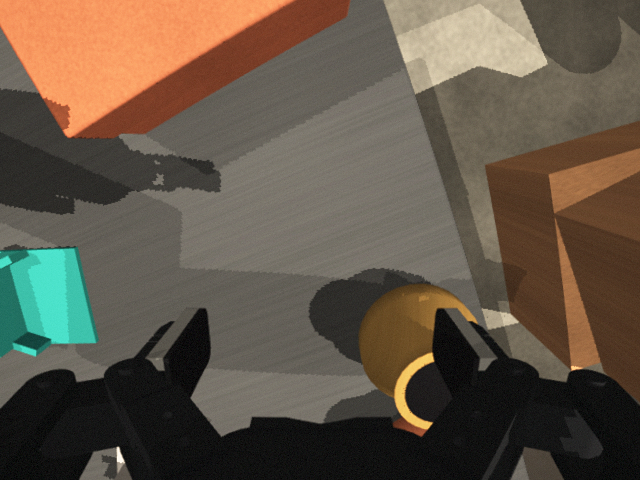

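The calls were refused because every row needs all seven numbers, so nothing moved. The wrist view still shows the start pose. Repeating with full rows.

```bash
python3 -m inch '[{"ax":0,"ay":0.117,"az":0,"x":0,"y":0,"z":0,"hand":-1},{"ax":0,"ay":0.117,"az":0,"x":0,"y":0,"z":0,"hand":-1},{"ax":0,"ay":0.117,"az":0,"x":0,"y":0,"z":0,"hand":-1},{"ax":0,"ay":0.117,"az":0,"x":0,"y":0,"z":0,"hand":-1},{"ax":0,"ay":0.117,"az":0,"x":0,"y":0,"z":0,"hand":-1}]' 60
python3 -m inch '[{"ax":0,"ay":0.117,"az":0,"x":0,"y":0,"z":0,"hand":-1},{"ax":0,"ay":0.117,"az":0,"x":0,"y":0,"z":0,"hand":-1},{"ax":0,"ay":0.117,"az":0,"x":0,"y":0,"z":0,"hand":-1},{"ax":0,"ay":0.117,"az":0,"x":0,"y":0,"z":0,"hand":-1},{"ax":0,"ay":0.117,"az":0,"x":0,"y":0,"z":0,"hand":-1}]' 
python3 -m inch '[{"ax":0,"ay":0.117,"az":0,"x":0,"y":0,"z":0,"hand":-1},{"ax":0,"ay":0.117,"az":0,"x":0,"y":0,"z":0,"hand":-1},{"ax":0,"ay":0.117,"az":0,"x":0,"y":0,"z":0,"hand":-1},{"ax":0,"ay":0.117,"az":0,"x":0,"y":0,"z":0,"hand":-1},{"ax":0,"ay":0.117,"az":0,"x":0,"y":0,"z":0,"hand":-1}]' 
python3 -m inch '[{"ax":0,"ay":0,"az":0,"x":30,"y":7,"z":-12,"hand":-1},{"ax":0,"ay":0,"az":0,"x":30,"y":7,"z":-12,"hand":-1},{"ax":0,"ay":0,"az":0,"x":30,"y":7,"z":-12,"hand":-1},{"ax":0,"ay":0,"az":0,"x":30,"y":7,"z":-12,"hand":-1},{"ax":0,"ay":0,"az":0,"x":30,"y":7,"z":-12,"hand":-1}]' 
python3 -m inch '[{"ax":0,"ay":0,"az":0,"x":30,"y":7,"z":-12,"hand":-1},{"ax":0,"ay":0,"az":0,"x":30,"y":7,"z":-12,"hand":-1},{"ax":0,"ay":0,"az":0,"x":30,"y":7,"z":-12,"hand":-1},{"ax":0,"ay":0,"az":0,"x":30,"y":7,"z":-12,"hand":-1},{"ax":0,"ay":0,"az":0,"x":30,"y":7,"z":-12,"hand":-1}]' 
python3 -m inch '[{"ax":0,"ay":0,"az":0,"x":30,"y":6,"z":-12,"hand":-1},{"ax":0,"ay":0,"az":0,"x":32,"y":6,"z":-13,"hand":-1},{"ax":0,"ay":0,"az":0,"x":0,"y":0,"z":0,"hand":-1},{"ax":0,"ay":0,"az":0,"x":0,"y":0,"z":0,"hand":-1}]' 
python3 - <<'E'
from h import *
y=np.radians(-31.8);x=[np.cos(y),np.sin(y),0]
go([.4825,.3112,.16],np.c_[x,[0,0,-1],np.cross(x,[0,0,-1])])
c=wrist();cv2.imwrite("pics/w2.png",c["img"][...,::-1])
o=np.array([.4783,.3138,0]);F=frame(x,[0,0,1])
print(proj(c,[o+F@q for q in np.array([[.011,.047,.051],[.011,-.047,.051],[-.001,.047,.051],[-.001,-.047,.051],[.09,.055,.006],[.09,-.055,.006]])]).round())
E
```

```text
time: 0.77
eef_pos: [0.2508, 0.6266, 0.2423]
tcp_rot: [0.676, 0.209, -0.209, -0.676]
contact_force: [-0.6, 0.5, 0.3]
opening: 0.997
time: 1.18
eef_pos: [0.2508, 0.6266, 0.2423]
tcp_rot: [0.707, 0.005, -0.005, -0.707]
contact_force: [0.4, 0.2, 0.3]
opening: 1.003
time: 1.6
eef_pos: [0.2508, 0.6266, 0.2423]
tcp_rot: [0.679, -0.199, 0.199, -0.678]
contact_force: [-0.7, -0.5, -0.3]
opening: 1.0
time: 2.02
eef_pos: [0.346, 0.4945, 0.2071]
tcp_rot: [-0.679, 0.197, -0.197, 0.679]
contact_force: [-0.5, 0.1, 0.1]
opening: 0.999
time: 2.43
eef_pos: [0.4407, 0.3634, 0.1723]
tcp_rot: [-0.679, 0.197, -0.197, 0.679]
contact_force: [0.1, 0.1, -1.2]
opening: 0.997
time: 2.77
eef_pos: [0.4797, 0.309, 0.16]
tcp_rot: [0.679, -0.199, 0.198, -0.679]
contact_force: [-0.0, 0.2, 0.6]
opening: 1.001
turn [ 0.001 -0.013 -0.001] shift after [ 1.2 -0.   3.4] shift in present axes [ 1.2 -0.   3.4]
[[331. 172.]
 [332. 310.]
 [311. 172.]
 [314. 310.]
 [436. 155.]
 [427. 294.]]
```

View pics/w2.png

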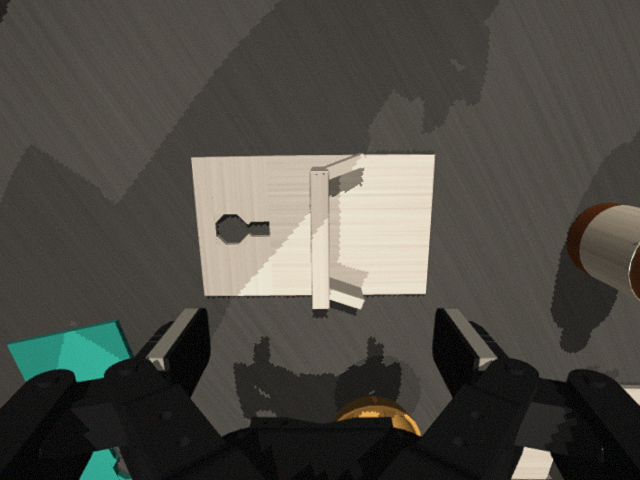

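The wrist view shows the bar top running from (319,168) to (320,310) and plate corners at (435,154) and (427,294). All are within 1–2 px of my prediction. Descending and gripping.

```bash
python3 -m inch '[{"ax":0,"ay":-0.013,"az":0,"x":1,"y":31,"z":3,"hand":-1},{"ax":0,"ay":0,"az":0,"x":0,"y":31,"z":0,"hand":-1},{"ax":0,"ay":0,"az":0,"x":0,"y":31,"z":0,"hand":-1},{"ax":0,"ay":0,"az":0,"x":0,"y":31,"z":0,"hand":-1},{"ax":0,"ay":0,"az":0,"x":0,"y":2,"z":0,"hand":-1}]' 80
python3 -m inch '[{"ax":0,"ay":0,"az":0,"x":0,"y":0,"z":0,"hand":1},{"ax":0,"ay":0,"az":0,"x":0,"y":0,"z":0,"hand":1},{"ax":0,"ay":0,"az":0,"x":0,"y":0,"z":0,"hand":1},{"ax":0,"ay":0,"az":0,"x":0,"y":0,"z":0,"hand":1},{"ax":0,"ay":0,"az":0,"x":0,"y":0,"z":0,"hand":1}]' 80
python3 -m inch '[{"ax":0,"ay":0,"az":0,"x":0,"y":0,"z":0,"hand":1},{"ax":0,"ay":0,"az":0,"x":0,"y":0,"z":0,"hand":1},{"ax":0,"ay":0,"az":0,"x":0,"y":0,"z":0,"hand":1},{"ax":0,"ay":0,"az":0,"x":0,"y":0,"z":0,"hand":1},{"ax":0,"ay":0,"az":0,"x":0,"y":0,"z":0,"hand":1}]' 80
python3 -c "
from h import *
s=get_state();print(s['eef_pos'],R.from_quat(s['tcp_rot']).as_matrix().round(4).tolist())"
```

```text
time: 3.23
eef_pos: [0.4761, 0.3118, 0.0284]
tcp_rot: [0.683, -0.195, 0.189, -0.678]
contact_force: [-1.1, -0.4, -0.4]
opening: 0.998
time: 3.65
eef_pos: [0.4827, 0.3131, 0.0365]
tcp_rot: [-0.68, 0.192, -0.194, 0.681]
contact_force: [-0.0, -0.6, -0.2]
opening: 0.305
time: 4.07
eef_pos: [0.4823, 0.3129, 0.036]
tcp_rot: [-0.68, 0.192, -0.193, 0.681]
contact_force: [-1.2, -0.3, 6.5]
opening: 0.122
[0.48228944 0.31287186 0.03599006] [[0.8513, 0.0017, 0.5246], [-0.5247, 0.0011, 0.8513], [0.0009, -1.0, 0.0019]]
```

```bash
python3 -m inch '[{"ax":0,"ay":0,"az":0,"x":0,"y":-10,"z":0,"hand":1},{"ax":0,"ay":0,"az":0,"x":0,"y":-35,"z":0,"hand":1},{"ax":0,"ay":0,"az":0,"x":0,"y":-38,"z":0,"hand":1},{"ax":0,"ay":0,"az":0,"x":0,"y":-38,"z":0,"hand":1},{"ax":0,"ay":0,"az":0,"x":0,"y":-38,"z":0,"hand":1}]'
python3 -m inch '[{"ax":0,"ay":0,"az":0,"x":0,"y":-35,"z":0,"hand":1},{"ax":0,"ay":0,"az":0,"x":0,"y":-10,"z":0,"hand":1},{"ax":0,"ay":0,"az":0,"x":0,"y":0,"z":0,"hand":1},{"ax":0,"ay":0,"az":0,"x":0,"y":0,"z":0,"hand":1}]'
cat >> h.py <<'E'
def tool2w(q,s=None):
    s=s or get_state(); return R.from_quat(s["tcp_rot"]).apply(np.atleast_2d(q))+s["eef_pos"]
def plate2tool(p,g=(.005,.0013,.036)):
    "plate point -> tool coords: tool x=plate x, tool y=-plate z, tool z=plate y"
    p=np.atleast_2d(p)-np.array(g); return np.c_[p[:,0],-p[:,2],p[:,1]]
E
python3 - <<'E'
from h import *
c=wrist();im=c["img"].copy()
q=[[.09,.055,.006],[.09,-.055,.006],[-.09,-.055,.006],[-.09,.055,.006],[.011,.047,.051],[-.001,.047,.051],[-.064,0,.006],[-.034,0,.006]]
p=proj(c,tool2w(plate2tool(q)));print(p.round(1).tolist())
for a in p: cv2.drawMarker(im,tuple(int(round(v)) for v in a),(255,0,0),cv2.MARKER_CROSS,12,1)
cv2.imwrite("pics/w3.png",im[...,::-1])
E
```

```text
time: 4.48
eef_pos: [0.4796, 0.3115, 0.1929]
tcp_rot: [0.681, -0.194, 0.191, -0.679]
contact_force: [0.1, 0.0, -5.6]
opening: 0.124
time: 4.82
eef_pos: [0.4803, 0.3118, 0.236]
tcp_rot: [0.681, -0.194, 0.192, -0.68]
contact_force: [-0.2, 0.5, -6.5]
opening: 0.123
[[513.6, 181.2], [483.2, 397.2], [134.9, 396.7], [100.5, 181.6], [336.0, 218.8], [298.1, 218.8], [171.3, 299.1], [234.6, 299.4]]
```

View pics/w3.png

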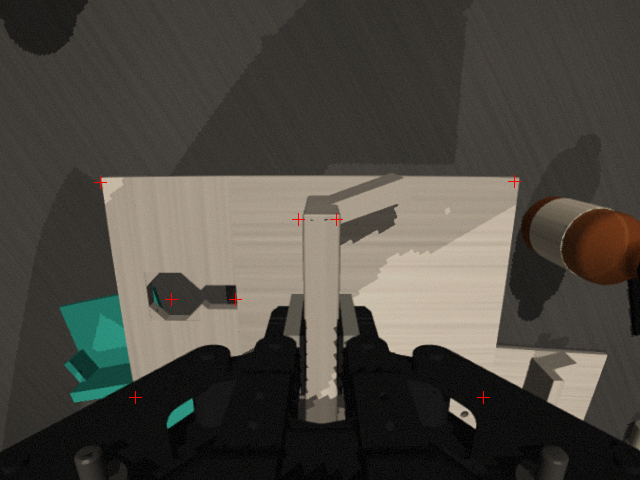

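```bash
cat >> h.py <<'E'
class Face:
    def __init__(s,O=(.4859,-.2970,.050),yaw=-27.8):
        s.O=np.array(O);y=np.radians(yaw);t=np.radians(25);u=np.array([np.cos(y),np.sin(y),0])
        s.x=u*np.cos(t)+[0,0,np.sin(t)];s.n=-u*np.sin(t)+[0,0,np.cos(t)];s.y=np.cross(s.n,s.x);s.M=np.c_[s.x,s.y,s.n]
        s.R=np.c_[s.x,-s.n,np.cross(s.x,-s.n)]
    def w(s,p): return s.O+np.atleast_2d(p)@s.M.T
def tc(c):
    d=dict(c); d["Tw"]=np.array(c["T_tool_cam"]); d.pop("T",None); return d
E
python3 - <<'E'
from h import *
c=tc(read_camera("wrist"))
q=[[.09,.055,.006],[-.09,.055,.006],[.011,.047,.051],[-.001,.047,.051],[-.064,0,.006],[-.034,0,.006]]
print(proj(c,plate2tool(q)).round(1).tolist())
F=Face(); go(F.w([.069,.0013,.096])[0],F.R)
E
```

```text
[[517.3, 179.9], [99.3, 180.2], [337.7, 217.9], [299.3, 217.9], [171.0, 298.9], [234.9, 299.3]]
turn [ 0.021 -0.064 -0.441] shift after [ 253.9  192.8 -533.8] shift in present axes [ 346.9   69.2 -511.3]
```

```bash
python3 -m inch '[{"ax":0,"ay":0,"az":0,"x":10,"y":0,"z":-15,"hand":1},{"ax":0,"ay":0,"az":0,"x":21,"y":0,"z":-31,"hand":1},{"ax":0,"ay":0,"az":0,"x":21,"y":0,"z":-31,"hand":1},{"ax":0,"ay":0,"az":0,"x":21,"y":0,"z":-31,"hand":1},{"ax":0,"ay":0,"az":0,"x":21,"y":0,"z":-31,"hand":1}]'
python3 -m inch '[{"ax":0,"ay":0,"az":0,"x":21,"y":0,"z":-31,"hand":1},{"ax":0,"ay":0,"az":0,"x":21,"y":0,"z":-31,"hand":1},{"ax":0,"ay":0,"az":0,"x":21,"y":0,"z":-31,"hand":1},{"ax":0,"ay":0,"az":0,"x":21,"y":0,"z":-31,"hand":1},{"ax":0,"ay":0,"az":0,"x":21,"y":0,"z":-31,"hand":1}]'
python3 -m inch '[{"ax":0,"ay":0,"az":0,"x":21,"y":0,"z":-31,"hand":1},{"ax":0,"ay":0,"az":0,"x":21,"y":0,"z":-31,"hand":1},{"ax":0,"ay":0,"az":0,"x":21,"y":0,"z":-31,"hand":1},{"ax":0,"ay":0,"az":0,"x":21,"y":0,"z":-31,"hand":1},{"ax":0,"ay":0,"az":0,"x":21,"y":0,"z":-31,"hand":1}]'
python3 -m inch '[{"ax":0,"ay":0,"az":0,"x":21,"y":0,"z":-31,"hand":1},{"ax":0,"ay":0,"az":0,"x":21,"y":0,"z":-31,"hand":1},{"ax":0,"ay":0,"az":0,"x":1,"y":0,"z":0,"hand":1},{"ax":0,"ay":0,"az":0,"x":0,"y":0,"z":0,"hand":1}]'
python3 -m inch '[{"ax":0.004,"ay":-0.013,"az":-0.088,"x":0,"y":0,"z":0,"hand":1},{"ax":0.004,"ay":-0.013,"az":-0.088,"x":0,"y":0,"z":0,"hand":1},{"ax":0.004,"ay":-0.013,"az":-0.088,"x":0,"y":0,"z":0,"hand":1},{"ax":0.004,"ay":-0.013,"az":-0.088,"x":0,"y":0,"z":0,"hand":1},{"ax":0.004,"ay":-0.013,"az":-0.088,"x":0,"y":0,"z":0,"hand":1}]'
python3 -m inch '[{"ax":0,"ay":0,"az":0,"x":0,"y":0,"z":0,"hand":1},{"ax":0,"ay":0,"az":0,"x":0,"y":0,"z":0,"hand":1}]'
python3 - <<'E'
from h import *
F=Face(); go(F.w([.069,.0013,.096])[0],F.R)
E
```

```text
time: 5.33
eef_pos: [0.4866, 0.1432, 0.2344]
tcp_rot: [0.681, -0.195, 0.19, -0.68]
contact_force: [1.4, 0.0, -5.1]
opening: 0.123
time: 5.75
eef_pos: [0.4947, -0.0437, 0.2347]
tcp_rot: [-0.68, 0.195, -0.191, 0.68]
contact_force: [1.7, -0.0, -6.3]
opening: 0.122
time: 6.17
eef_pos: [0.5031, -0.2303, 0.2343]
tcp_rot: [-0.679, 0.195, -0.191, 0.681]
contact_force: [1.3, 1.0, -5.8]
opening: 0.125
time: 6.5
eef_pos: [0.5074, -0.3059, 0.2342]
tcp_rot: [-0.679, 0.196, -0.192, 0.681]
contact_force: [-0.5, 1.5, -6.6]
opening: 0.125
time: 6.92
eef_pos: [0.5077, -0.3021, 0.2351]
tcp_rot: [0.704, -0.016, 0.315, -0.636]
contact_force: [0.3, 0.3, -5.8]
opening: 0.119
time: 7.08
eef_pos: [0.5071, -0.3021, 0.2349]
tcp_rot: [0.704, -0.018, 0.314, -0.637]
contact_force: [0.2, -0.5, -5.8]
opening: 0.126
turn [-0.007 -0.002 -0.005] shift after [-28.3  62.6  -4. ] shift in present axes [-28.   62.7  -4.5]
```

```bash

python3 -m inch '[{"ax":-0.006,"ay":-0.002,"az":-0.005,"x":-14,"y":25,"z":-2,"hand":1},{"ax":0,"ay":0,"az":0,"x":-14,"y":25,"z":-2,"hand":1},{"ax":0,"ay":0,"az":0,"x":0,"y":22,"z":0,"hand":1},{"ax":0,"ay":0,"az":0,"x":0,"y":10,"z":0,"hand":1},{"ax":0,"ay":0,"az":0,"x":0,"y":0,"z":0,"hand":1}]'
python3 -m inch '[{"ax":0,"ay":0,"az":0,"x":0,"y":0,"z":0,"hand":1},{"ax":0,"ay":0,"az":0,"x":0,"y":0,"z":0,"hand":1}]'
python3 - <<'E'
from h import *
F=Face(); go(F.w([.069,.0013,.076])[0],F.R)
c=wrist();t=read_camera("top");s=read_camera("scene")
for n,i in(("w",c),("t",t),("s",s)): cv2.imwrite(f"pics/{n}4raw.png",i["img"][...,::-1])
print("stud top in wrist",proj(c,F.w([0,0,.014])), "big",proj(tc(c),plate2tool([-.064,0,0])), "in top: stud",proj(t,F.w([0,0,.014])))
a=c["img"][240:360,100:300];b=t["img"][160:300,400:560]
A=cv2.resize(a,(800,480),interpolation=2)
cv2.imwrite("pics/v4.png",A[...,::-1]);B=cv2.resize(b,(640,560),interpolation=2);cv2.imwrite("pics/v4t.png",B[...,::-1])
E
```

```text
time: 7.5
eef_pos: [0.5155, -0.3117, 0.1487]
tcp_rot: [0.707, -0.017, 0.315, -0.633]
contact_force: [-0.6, -0.6, -5.5]
opening: 0.126
time: 7.67
eef_pos: [0.5171, -0.3136, 0.1543]
tcp_rot: [0.708, -0.013, 0.318, -0.631]
contact_force: [-0.2, 0.9, -6.1]
opening: 0.122
turn [0.002 0.001 0.012] shift after [-7.1  3.6  1.4] shift in present axes [-7.1  3.5  1.4]
stud top in wrist [[180.36299714 271.28025068]] big [[175.63283814 294.17586797]] in top: stud [[469.3350788  252.70548829]]
```

View pics/v4.png

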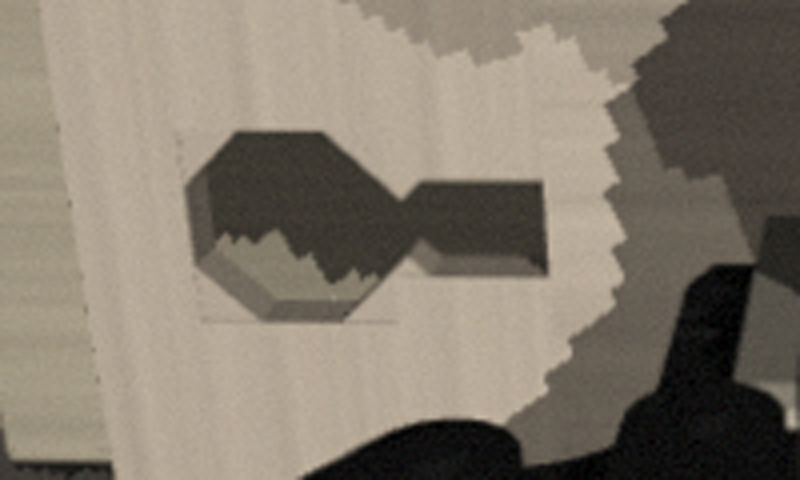

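The crop shows the keyhole octagon centred at crop (295,226), about px (174,296). The stud is still hidden behind the hole's upper edge because of parallax. Lowering to about 6 mm above the head before looking again.

```bash

python3 -m inch '[{"ax":0.002,"ay":0,"az":0.01,"x":-3,"y":10,"z":0.5,"hand":1},{"ax":0,"ay":0,"az":0,"x":-4,"y":13,"z":0.5,"hand":1},{"ax":0,"ay":0,"az":0,"x":0,"y":0,"z":0,"hand":1},{"ax":0,"ay":0,"az":0,"x":0,"y":0,"z":0,"hand":1},{"ax":0,"ay":0,"az":0,"x":0,"y":0,"z":0,"hand":1}]'
python3 - <<'E'
from h import *
F=Face(); go(F.w([.0685,.0008,.056])[0],F.R)
c=wrist();t=read_camera("top")
print("stud top in wrist",proj(c,F.w([0,0,.014])))
A=cv2.resize(c["img"][240:360,100:300],(400,240),interpolation=2);B=cv2.resize(t["img"][190:300,400:560],(400,275),interpolation=2)
A=cv2.convertScaleAbs(np.vstack([A,np.zeros((35,400,3),np.uint8)]),alpha=1.4);cv2.imwrite("pics/v5.png",np.hstack([A,B])[...,::-1])
E
```

```text
time: 8.23
eef_pos: [0.5195, -0.3136, 0.1287]
tcp_rot: [0.707, -0.017, 0.314, -0.634]
contact_force: [0.3, 0.1, -6.1]
opening: 0.124
turn [-0.001  0.    -0.001] shift after [ 1.3 -0.5 -0.2] shift in present axes [ 1.3 -0.5 -0.2]
stud top in wrist [[183.33001683 289.29235993]]
```

View pics/v5.png

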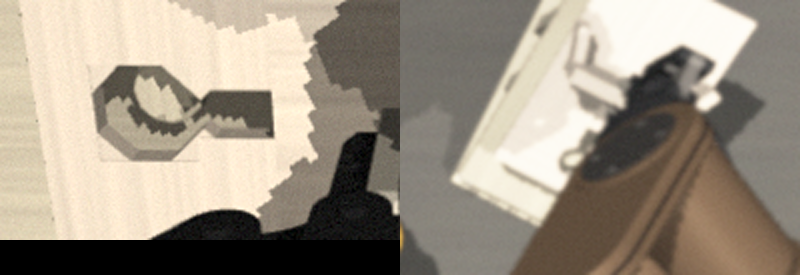

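```bash
python3 - <<'E'
from h import *
F=Face()
c=wrist();im=c["img"][260:330,140:240]
k=8;A=cv2.resize(im,None,fx=k,fy=k,interpolation=2);A=cv2.convertScaleAbs(A,alpha=1.4)
a=np.linspace(0,2*np.pi,40);r=.009
p=(proj(c,F.w(np.c_[r*np.cos(a),r*np.sin(a),0*a+.014]))-[140,260]+.5)*k
cv2.polylines(A,[p.astype(int)],True,(255,0,0),1)
G=(.004,.0003,.036)
o=.013*np.array([[np.cos(q),np.sin(q)] for q in np.radians(22.5+45*np.arange(8))])
for z,col in((.006,(0,0,255)),(0,(0,160,0))):
    p=(proj(tc(c),plate2tool(np.c_[o[:,0]-.064,o[:,1],0*o[:,0]+z],G))-[140,260]+.5)*k
    cv2.polylines(A,[p.astype(int)],True,col,1)
cv2.imwrite("pics/v6.png",A[...,::-1])
E
```

```text
(no output)
```

View pics/v6.png

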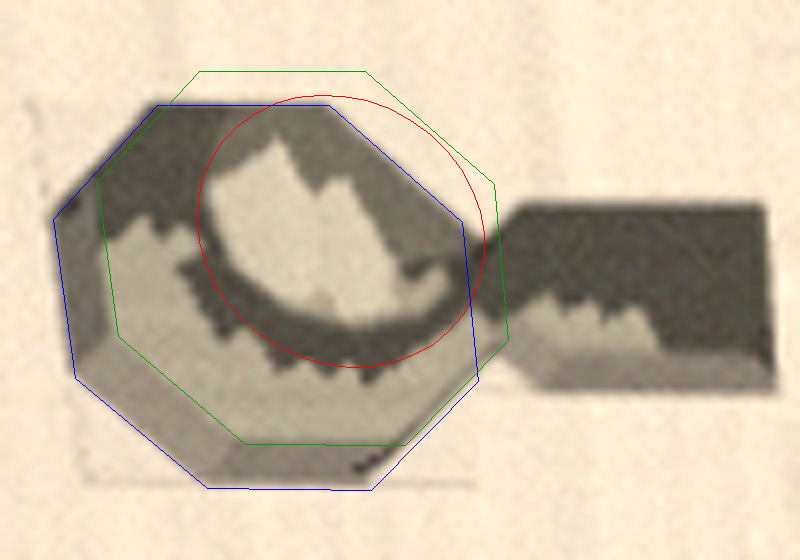

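The blue and green outlines (hole top and underside) match the picture. The stud head appears about 42 crop px higher than predicted, so it sits about 2.7 mm to +y of my estimate, with x correct.

```bash
sed -i 's/^class Face/G=(.004,.0003,.036)\nclass Face/; s/g=(.005,.0013,.036)/g=(.004,.0003,.036)/' h.py
python3 - <<'E'
from h import *
import re
F=Face(); O=F.O+.0027*F.y; print(O)
s=open("h.py").read().replace("(.4859,-.2970,.050)",str(tuple(O.round(4).tolist())));open("h.py","w").write(s)
E
python3 - <<'E'
from h import *
F=Face(); go(F.w([.068,.0003,.036])[0],F.R)
E
```

```text
[ 0.48715924 -0.29461163  0.05      ]
turn [-0.001  0.     0.001] shift after [ 0.2 20.   2.2] shift in present axes [ 0.1 20.   2.2]
```

```bash

python3 -m inch '[{"ax":0,"ay":0,"az":0,"x":0,"y":0,"z":2.3,"hand":1},{"ax":0,"ay":0,"az":0,"x":0,"y":4,"z":0,"hand":1},{"ax":0,"ay":0,"az":0,"x":0,"y":4,"z":0,"hand":1},{"ax":0,"ay":0,"az":0,"x":0,"y":0,"z":0,"hand":1}]'
python3 -m inch '[{"ax":0,"ay":0,"az":0,"x":0,"y":2,"z":0,"hand":1},{"ax":0,"ay":0,"az":0,"x":0,"y":2,"z":0,"hand":1},{"ax":0,"ay":0,"az":0,"x":0,"y":0,"z":0,"hand":1}]'
python3 - <<'E'
from h import *
F=Face(); go(F.w([.068,.0003,.036])[0],F.R); s=get_state(); print(R.from_matrix(F.R).inv().apply(s["contact_force"]))
c=wrist();im=c["img"][260:330,140:240];k=6
A=cv2.convertScaleAbs(cv2.resize(im,None,fx=k,fy=k,interpolation=2),alpha=1.4)
a=np.linspace(0,2*np.pi,40);r=.009
p=(proj(c,F.w(np.c_[r*np.cos(a),r*np.sin(a),0*a+.014]))-[140,260]+.5)*k
cv2.polylines(A,[p.astype(int)],True,(255,0,0),1)
cv2.imwrite("pics/v7.png",A[...,::-1])
E
```

```text
time: 8.72
eef_pos: [0.5232, -0.3127, 0.1202]
tcp_rot: [0.706, -0.018, 0.314, -0.634]
contact_force: [-1.3, 0.5, -6.2]
opening: 0.122
time: 8.97
eef_pos: [0.5248, -0.3137, 0.117]
tcp_rot: [0.707, -0.018, 0.314, -0.634]
contact_force: [0.1, -0.1, -6.3]
opening: 0.121
turn [-0.001  0.    -0.002] shift after [ 1.4  6.9 -0.3] shift in present axes [ 1.4  6.9 -0.3]
[-2.60513241  5.77855248 -0.02214659]
```

View pics/v7.png

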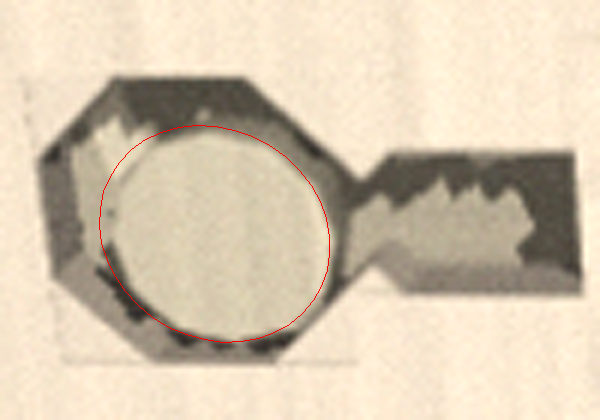

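The stud head fills the hole and no edge overlaps it. It is about 1.4 mm uphill and 1.2 mm to -y of the hole's centre, so I correct that and go down the rest.

```bash

python3 -m inch '[{"ax":0,"ay":0,"az":0,"x":1.4,"y":0,"z":-1.2,"hand":1},{"ax":0,"ay":0,"az":0,"x":0,"y":2,"z":0,"hand":1},{"ax":0,"ay":0,"az":0,"x":0,"y":2,"z":0,"hand":1},{"ax":0,"ay":0,"az":0,"x":0,"y":0,"z":0,"hand":1}]'
python3 -m inch '[{"ax":0,"ay":0,"az":0,"x":0,"y":1,"z":0,"hand":1},{"ax":0,"ay":0,"az":0,"x":0,"y":1,"z":0,"hand":1},{"ax":0,"ay":0,"az":0,"x":0,"y":0,"z":0,"hand":1}]'
python3 - <<'E'
from h import *
F=Face(); go(F.w([.068,.0003,.036])[0],F.R); s=get_state(); print(R.from_matrix(F.R).inv().apply(s["contact_force"]),s["wrist_torque"])
E
python3 -m inch '[{"ax":0,"ay":0,"az":0,"x":0,"y":1,"z":0,"hand":1},{"ax":0,"ay":0,"az":0,"x":0,"y":0,"z":0,"hand":1}]'
```

```text
time: 9.35
eef_pos: [0.5269, -0.3163, 0.1142]
tcp_rot: [0.707, -0.018, 0.314, -0.634]
contact_force: [-0.1, 1.1, -5.9]
opening: 0.123
time: 9.6
eef_pos: [0.5277, -0.3166, 0.1125]
tcp_rot: [0.707, -0.018, 0.314, -0.634]
contact_force: [-0.2, -0.3, -6.5]
opening: 0.123
turn [-0.001  0.    -0.001] shift after [-0.1  1.2  0.9] shift in present axes [-0.1  1.2  0.9]
[-2.7735587   5.92528408 -0.39126508] [0.31402183 0.65833702 0.04620443]
time: 9.77
eef_pos: [0.5282, -0.3169, 0.1118]
tcp_rot: [0.707, -0.017, 0.314, -0.634]
contact_force: [0.8, -0.3, -5.4]
opening: 0.125
```

```bash

for i in 1; do python3 -m inch '[{"ax":0,"ay":0,"az":0,"x":0,"y":1,"z":0,"hand":1},{"ax":0,"ay":0,"az":0,"x":0,"y":0,"z":0,"hand":1}]'; python3 -m inch '[{"ax":0,"ay":0,"az":0,"x":0,"y":0.7,"z":0,"hand":1},{"ax":0,"ay":0,"az":0,"x":0,"y":0,"z":0,"hand":1}]'; done
python3 - <<'E'
from h import *
F=Face(); go(F.w([.068,.0003,.036])[0],F.R); s=get_state(); print(R.from_matrix(F.R).inv().apply(s["contact_force"]),s["wrist_torque"])
E
```

```text
time: 9.93
eef_pos: [0.5283, -0.317, 0.1117]
tcp_rot: [0.707, -0.017, 0.314, -0.634]
contact_force: [-6.1, 2.0, 0.7]
opening: 0.121
time: 10.1
eef_pos: [0.5283, -0.317, 0.1116]
tcp_rot: [0.707, -0.018, 0.313, -0.634]
contact_force: [-11.5, 4.9, 7.2]
opening: 0.126
turn [-0.002  0.001 -0.002] shift after [-0.5  0.1  0.9] shift in present axes [-0.5  0.1  0.9]
[ -8.24045182 -11.7608088   -0.96598456] [ 0.66332463  1.16230753 -0.04926379]
```

Firm contact came exactly at the predicted slope plane, so the plate lies on the slope over the stud. Easing the press and sliding downhill.

```bash

python3 -m inch '[{"ax":0,"ay":0,"az":0,"x":0,"y":-0.8,"z":0,"hand":1},{"ax":0,"ay":0,"az":0,"x":-3,"y":0,"z":0,"hand":1},{"ax":0,"ay":0,"az":0,"x":-3,"y":0,"z":0,"hand":1},{"ax":0,"ay":0,"az":0,"x":0,"y":0,"z":0,"hand":1}]'
python3 - <<'E'
from h import *
F=Face(); go(F.w([.042,.0003,.036])[0],F.R); s=get_state(); print(R.from_matrix(F.R).inv().apply(s["contact_force"]),s["wrist_torque"])
E
python3 -m inch '[{"ax":0,"ay":0,"az":0,"x":-3,"y":0,"z":0,"hand":1},{"ax":0,"ay":0,"az":0,"x":-3,"y":0,"z":0,"hand":1},{"ax":0,"ay":0,"az":0,"x":0,"y":0,"z":0,"hand":1}]'
python3 - <<'E'
from h import *
F=Face(); go(F.w([.042,.0003,.036])[0],F.R); s=get_state(); print(R.from_matrix(F.R).inv().apply(s["contact_force"]),s["wrist_torque"])
E
```

```text
time: 10.43
eef_pos: [0.524, -0.3149, 0.1095]
tcp_rot: [0.707, -0.017, 0.315, -0.633]
contact_force: [-1.6, 1.1, 0.6]
opening: 0.121
turn [-0.     0.     0.001] shift after [-21.2   0.1   1.1] shift in present axes [-21.2   0.1   1.1]
[-1.51420776 -1.32952263  0.24541294] [ 0.29352009  0.45290713 -0.02890101]
time: 10.68
eef_pos: [0.5192, -0.3125, 0.1069]
tcp_rot: [0.707, -0.017, 0.315, -0.633]
contact_force: [-1.4, 0.4, 1.8]
opening: 0.125
turn [-0.     0.     0.001] shift after [-15.2   0.1   1.2] shift in present axes [-15.2   0.1   1.2]
[-0.47736966 -2.24127947 -0.27837832] [ 0.25001498  0.23962406 -0.06111705]
```

Sliding freely with no side force.

```bash

python3 -m inch '[{"ax":0,"ay":0,"az":0,"x":-3,"y":0,"z":0,"hand":1},{"ax":0,"ay":0,"az":0,"x":-3,"y":0,"z":0,"hand":1},{"ax":0,"ay":0,"az":0,"x":-3,"y":0,"z":0,"hand":1},{"ax":0,"ay":0,"az":0,"x":-2,"y":0,"z":0,"hand":1},{"ax":0,"ay":0,"az":0,"x":0,"y":0,"z":0,"hand":1}]'
python3 -m inch '[{"ax":0,"ay":0,"az":0,"x":-2,"y":0,"z":0,"hand":1},{"ax":0,"ay":0,"az":0,"x":-1,"y":0,"z":0,"hand":1},{"ax":0,"ay":0,"az":0,"x":0,"y":0,"z":0,"hand":1}]'
python3 - <<'E'
from h import *
F=Face(); go(F.w([.042,.0003,.036])[0],F.R); s=get_state(); print(R.from_matrix(F.R).inv().apply(s["contact_force"]),s["wrist_torque"])
E
python3 -m inch '[{"ax":0,"ay":0,"az":0,"x":-1,"y":0,"z":0,"hand":1},{"ax":0,"ay":0,"az":0,"x":0,"y":0,"z":0,"hand":1}]'
python3 - <<'E'
from h import *
F=Face(); go(F.w([.042,.0003,.036])[0],F.R); s=get_state(); print(R.from_matrix(F.R).inv().apply(s["contact_force"]),s["wrist_torque"])
c=wrist();im=c["img"][240:340,140:280];k=5
A=cv2.convertScaleAbs(cv2.resize(im,None,fx=k,fy=k,interpolation=2),alpha=1.4)
cv2.imwrite("pics/v8.png",A[...,::-1])
E
```

```text
time: 11.1
eef_pos: [0.5102, -0.3077, 0.1021]
tcp_rot: [0.707, -0.017, 0.315, -0.633]
contact_force: [-1.6, 1.0, 4.0]
opening: 0.124
time: 11.35
eef_pos: [0.508, -0.3066, 0.101]
tcp_rot: [0.707, -0.017, 0.315, -0.633]
contact_force: [-1.4, 0.1, 6.1]
opening: 0.125
turn [-0.     0.     0.001] shift after [-1.3  0.1  1.2] shift in present axes [-1.3  0.1  1.2]
[ 1.42193827 -6.02296216 -0.57260728] [ 0.08977837 -0.03885008  0.0080089 ]
time: 11.52
eef_pos: [0.5073, -0.3063, 0.1007]
tcp_rot: [0.707, -0.017, 0.315, -0.633]
contact_force: [-1.0, 0.8, 5.4]
opening: 0.125
turn [-0.     0.     0.002] shift after [-0.5  0.1  1.3] shift in present axes [-0.5  0.1  1.3]
[ 1.17245853 -5.43810392  0.28050285] [ 0.10254256 -0.10747479  0.0218195 ]
```

```bash

python3 -m inch '[{"ax":0,"ay":0,"az":0,"x":-1,"y":0,"z":0,"hand":1},{"ax":0,"ay":0,"az":0,"x":0,"y":0,"z":0,"hand":1}]'
python3 - <<'E'
from h import *
F=Face(); go(F.w([.042,.0003,.036])[0],F.R); s=get_state(); print(R.from_matrix(F.R).inv().apply(s["contact_force"]),s["wrist_torque"])
E
python3 -m inch '[{"ax":0,"ay":0,"az":0,"x":-1,"y":0,"z":0,"hand":1},{"ax":0,"ay":0,"az":0,"x":0,"y":0,"z":0,"hand":1}]'
python3 - <<'E'
from h import *
F=Face(); go(F.w([.042,.0003,.036])[0],F.R); s=get_state(); print(R.from_matrix(F.R).inv().apply(s["contact_force"]),s["wrist_torque"])
E
```

```text
time: 11.73
eef_pos: [0.5072, -0.3063, 0.1007]
tcp_rot: [0.707, -0.016, 0.316, -0.633]
contact_force: [4.2, -1.5, 2.7]
opening: 0.125
turn [ 0.    -0.     0.004] shift after [-0.4  0.1  1.3] shift in present axes [-0.4  0.1  1.3]
[ 5.11998405 -0.56048799  0.58684657] [-0.03743239 -0.57495552  0.10430532]
time: 11.9
eef_pos: [0.507, -0.3062, 0.1007]
tcp_rot: [0.707, -0.016, 0.316, -0.632]
contact_force: [6.8, -2.1, 2.8]
opening: 0.127
turn [ 0.001 -0.001  0.006] shift after [-0.2  0.3  1.4] shift in present axes [-0.2  0.3  1.4]
[7.54789507 0.41049747 1.30433494] [-0.03506861 -0.83198991  0.09704382]
```

The plate stopped hard at the expected home position, with the x force rising to +7.5 N and no side force. Relaxing, releasing and backing out along the tool axis.

```bash

python3 -m inch '[{"ax":0,"ay":0,"az":0,"x":1,"y":0,"z":0,"hand":1},{"ax":0,"ay":0,"az":0,"x":0,"y":0,"z":0,"hand":0.4},{"ax":0,"ay":0,"az":0,"x":0,"y":0,"z":0,"hand":0},{"ax":0,"ay":0,"az":0,"x":0,"y":0,"z":0,"hand":-0.5},{"ax":0,"ay":0,"az":0,"x":0,"y":0,"z":0,"hand":-1}]'
python3 -m inch '[{"ax":0,"ay":0,"az":0,"x":0,"y":0,"z":0,"hand":-1},{"ax":0,"ay":0,"az":0,"x":0,"y":0,"z":0,"hand":-1},{"ax":0,"ay":0,"az":0,"x":0,"y":0,"z":0,"hand":-1},{"ax":0,"ay":0,"az":0,"x":0,"y":0,"z":0,"hand":-1},{"ax":0,"ay":0,"az":0,"x":0,"y":0,"z":0,"hand":-1}]'
python3 -m inch '[{"ax":0,"ay":0,"az":0,"x":0,"y":-20,"z":0,"hand":-1},{"ax":0,"ay":0,"az":0,"x":0,"y":-35,"z":0,"hand":-1},{"ax":0,"ay":0,"az":0,"x":0,"y":-35,"z":0,"hand":-1},{"ax":0,"ay":0,"az":0,"x":0,"y":-35,"z":0,"hand":-1},{"ax":0,"ay":0,"az":0,"x":0,"y":0,"z":0,"hand":-1}]'
python3 -m inch '[{"ax":0,"ay":0,"az":0,"x":0,"y":0,"z":0,"hand":-1},{"ax":0,"ay":0,"az":0,"x":0,"y":0,"z":0,"hand":-1}]'
python3 - <<'E'
from h import *
F=Face();c=wrist();im=c["img"].copy();s=get_state();print(s["eef_pos"],s["opening"])
q=np.array([[.09,.055,.006],[.09,-.055,.006],[-.09,-.055,.006],[-.09,.055,.006],[.011,.047,.051],[-.001,.047,.051],[.011,-.047,.051],[-.001,-.047,.051]])+[.038,0,0]
p=proj(c,F.w(q));print(p.round(1).tolist())
for a in p: cv2.drawMarker(im,tuple(int(round(v)) for v in a),(255,0,0),cv2.MARKER_CROSS,12,1)
cv2.imwrite("pics/w9.png",im[...,::-1])
E
```

```text
time: 12.32
eef_pos: [0.5049, -0.3043, 0.0977]
tcp_rot: [0.706, -0.018, 0.313, -0.635]
contact_force: [-1.2, -0.0, 0.1]
opening: 0.687
time: 12.73
eef_pos: [0.5059, -0.3052, 0.0992]
tcp_rot: [0.707, -0.017, 0.314, -0.634]
contact_force: [-1.3, -0.3, 0.7]
opening: 0.999
time: 13.15
eef_pos: [0.4607, -0.2824, 0.2211]
tcp_rot: [0.708, -0.013, 0.318, -0.63]
contact_force: [1.3, -0.8, 1.0]
opening: 0.999
time: 13.32
eef_pos: [0.4591, -0.2805, 0.2124]
tcp_rot: [0.707, -0.017, 0.314, -0.634]
contact_force: [0.2, 0.2, -0.9]
opening: 1.002
[ 0.45883045 -0.28025011  0.21118054] 0.9995390714049612
[[439.2, 161.0], [428.1, 298.8], [207.9, 298.5], [196.4, 160.9], [334.5, 176.6], [315.3, 176.6], [333.1, 314.1], [315.8, 314.0]]
```

View pics/w9.png

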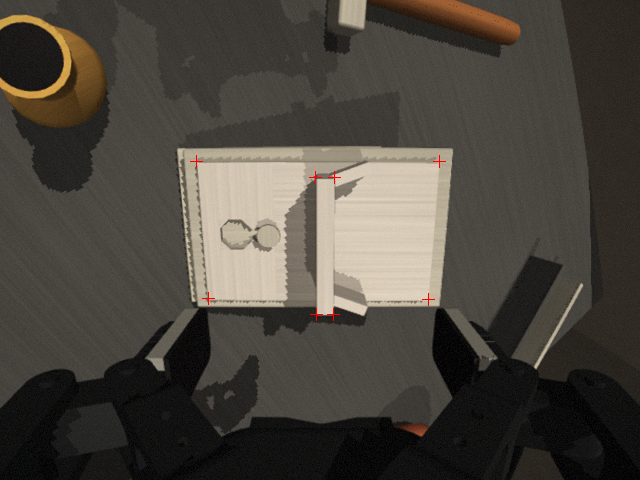

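The plate is locked: the stud head sits at the slot's closed end at (267,236), the edges are parallel to the stand, and the predicted corners fit within about 2 px. Next, locate the pot's mouth numerically in the top and wrist views.

```bash
cat > pot.py <<'E'
from h import *
def mouth(img,x0,x1,y0,y1,thr=60):
    "centre of the dark mouth (filled ellipse) in the window"
    g=img[y0:y1,x0:x1].max(2); m=(g<thr).astype(np.uint8)
    n,l,st,ce=cv2.connectedComponentsWithStats(m); i=1+np.argmax(st[1:,4])
    cn=max(cv2.findContours((l==i).astype(np.uint8),0,2)[0],key=cv2.contourArea)
    e=cv2.fitEllipse(cv2.convexHull(cn)); return np.array(e[0])+[x0,y0],e[1],st[i,4]
E
python3 - <<'E'
from pot import *
t=read_camera("top");im=cv2.imread("pics/top0.png")[...,::-1]
p,a,n=mouth(im,378,402,272,298);print("top",p,a,n,plane(t,[p],.093))
c=wrist()
for thr in(60,80):
  p,a,n=mouth(c["img"],0,75,20,95,thr);print("wrist",p,a,n,plane(c,[p],.093))
E
```

```text
top [388.91853428 284.61689854] (10.969356536865234, 11.880243301391602) 64 [[ 0.41985057 -0.13117958  0.093     ]]
wrist [27.53867912 56.54141617] (64.99913787841797, 75.71604919433594) 3637 [[ 0.4184385  -0.13170888  0.093     ]]
wrist [27.54042435 56.54072571] (65.4530029296875, 76.03570556640625) 3664 [[ 0.41843938 -0.13170896  0.093     ]]
```

```bash
python3 - <<'E'
from h import *
y=np.radians(-27.8);x=[np.cos(y),np.sin(y),0]
go([.419,-.1315,.17],np.c_[x,[0,0,-1],np.cross(x,[0,0,-1])])
E
```

```text
turn [-0.002  0.     0.432] shift after [-104.5   40.4  112.9] shift in present axes [-111.9   -6.8  112.9]
```

```bash

python3 -m inch '[{"ax":0,"ay":0,"az":0.108,"x":0,"y":0,"z":0,"hand":-1},{"ax":0,"ay":0,"az":0.108,"x":0,"y":0,"z":0,"hand":-1},{"ax":0,"ay":0,"az":0.108,"x":0,"y":0,"z":0,"hand":-1},{"ax":0,"ay":0,"az":0.108,"x":0,"y":0,"z":0,"hand":-1},{"ax":0,"ay":0,"az":0,"x":-21,"y":8,"z":23,"hand":-1}]'
python3 -m inch '[{"ax":0,"ay":0,"az":0,"x":-21,"y":8,"z":23,"hand":-1},{"ax":0,"ay":0,"az":0,"x":-21,"y":8,"z":23,"hand":-1},{"ax":0,"ay":0,"az":0,"x":-21,"y":8,"z":23,"hand":-1},{"ax":0,"ay":0,"az":0,"x":-20,"y":8,"z":21,"hand":-1},{"ax":0,"ay":0,"az":0,"x":0,"y":0,"z":0,"hand":-1}]'
python3 -m inch '[{"ax":0,"ay":0,"az":0,"x":0,"y":0,"z":0,"hand":-1},{"ax":0,"ay":0,"az":0,"x":0,"y":0,"z":0,"hand":-1},{"ax":0,"ay":0,"az":0,"x":0,"y":0,"z":0,"hand":-1}]'
python3 - <<'E'
from pot import *
c=wrist();cv2.imwrite("pics/w10.png",c["img"][...,::-1])
y=np.radians(-27.8);x=[np.cos(y),np.sin(y),0]
p0=proj(c,[[.419,-.1315,.093]])[0];print(p0)
u,v=p0.astype(int)
p,a,n=mouth(c["img"],u-45,u+45,v-45,v+40,50);w=plane(c,[p],.093)[0];print(p,a,n,w)
go([w[0],w[1],.068],np.c_[x,[0,0,-1],np.cross(x,[0,0,-1])])
E
```

```text
time: 13.88
eef_pos: [0.4547, -0.2556, 0.2028]
tcp_rot: [0.686, -0.171, 0.171, -0.686]
contact_force: [0.3, 0.4, 0.7]
opening: 0.999
time: 14.3
eef_pos: [0.4168, -0.1275, 0.1679]
tcp_rot: [-0.685, 0.171, -0.166, 0.688]
contact_force: [-0.2, -0.0, -0.7]
opening: 0.997
time: 14.55
eef_pos: [0.4207, -0.1334, 0.1725]
tcp_rot: [0.687, -0.169, 0.171, -0.686]
contact_force: [-0.1, -0.0, -0.0]
opening: 1.005
[315.17518339 262.15068813]
[314.98033524 262.52352905] (51.429256439208984, 53.783348083496094) 2185 [ 0.41879208 -0.13164845  0.093     ]
turn [-0.001 -0.001  0.004] shift after [ -2.5 104.7   0.7] shift in present axes [ -3.  104.7   0.7]
```

```bash

python3 -m inch '[{"ax":0,"ay":0,"az":0.003,"x":-2.7,"y":10,"z":0.5,"hand":-1},{"ax":0,"ay":0,"az":0,"x":0,"y":30,"z":0,"hand":-1},{"ax":0,"ay":0,"az":0,"x":0,"y":30,"z":0,"hand":-1},{"ax":0,"ay":0,"az":0,"x":0,"y":25,"z":0,"hand":-1},{"ax":0,"ay":0,"az":0,"x":0,"y":10,"z":0,"hand":-1}]' 50
python3 -m inch '[{"ax":0,"ay":0,"az":0,"x":0,"y":0,"z":0,"hand":-1},{"ax":0,"ay":0,"az":0,"x":0,"y":0,"z":0,"hand":-1},{"ax":0,"ay":0,"az":0,"x":0,"y":0,"z":0,"hand":0},{"ax":0,"ay":0,"az":0,"x":0,"y":0,"z":0,"hand":0},{"ax":0,"ay":0,"az":0,"x":0,"y":0,"z":0,"hand":1}]' 50
python3 -m inch '[{"ax":0,"ay":0,"az":0,"x":0,"y":0,"z":0,"hand":1},{"ax":0,"ay":0,"az":0,"x":0,"y":0,"z":0,"hand":1},{"ax":0,"ay":0,"az":0,"x":0,"y":0,"z":0,"hand":1},{"ax":0,"ay":0,"az":0,"x":0,"y":0,"z":0,"hand":1},{"ax":0,"ay":0,"az":0,"x":0,"y":0,"z":0,"hand":1}]' 50
python3 -c "
from h import *
s=get_state();print(s['eef_pos'],s['contact_force'],s['opening']*85,R.from_quat(s['tcp_rot']).as_matrix().round(3).tolist())"
```

```text
time: 15.02
eef_pos: [0.4154, -0.1297, 0.0633]
tcp_rot: [-0.685, 0.172, -0.168, 0.687]
contact_force: [0.1, 0.5, -0.1]
opening: 1.002
time: 15.43
eef_pos: [0.4191, -0.1312, 0.0689]
tcp_rot: [0.687, -0.168, 0.171, -0.686]
contact_force: [-0.5, -0.0, 0.2]
opening: 0.606
time: 15.85
eef_pos: [0.4188, -0.131, 0.0688]
tcp_rot: [-0.686, 0.169, -0.17, 0.686]
contact_force: [-2.2, 0.4, 5.4]
opening: 0.437
[ 0.41881375 -0.13101042  0.06881626] [-2.23079338  0.43168735  5.41953449] 37.16781940851925 [[0.885, 0.002, 0.466], [-0.466, -0.001, 0.885], [0.002, -1.0, 0.001]]
```

Gripped, but the opening (about 37 mm) suggests the pads catch the 40 mm rim. Reopening a little and lowering 5 mm, to centre the pads on the neck.

```bash

python3 -m inch '[{"ax":0,"ay":0,"az":0,"x":0,"y":0,"z":0,"hand":0},{"ax":0,"ay":0,"az":0,"x":0,"y":0,"z":0,"hand":-0.3},{"ax":0,"ay":0,"az":0,"x":0,"y":0,"z":0,"hand":-0.3},{"ax":0,"ay":0,"az":0,"x":0,"y":5.5,"z":0,"hand":-0.3},{"ax":0,"ay":0,"az":0,"x":0,"y":0,"z":0,"hand":-0.3}]' 50
python3 -m inch '[{"ax":0,"ay":0,"az":0,"x":0,"y":0,"z":0,"hand":-0.3},{"ax":0,"ay":0,"az":0,"x":0,"y":0,"z":0,"hand":1},{"ax":0,"ay":0,"az":0,"x":0,"y":0,"z":0,"hand":1},{"ax":0,"ay":0,"az":0,"x":0,"y":0,"z":0,"hand":1},{"ax":0,"ay":0,"az":0,"x":0,"y":0,"z":0,"hand":1}]' 50
python3 -m inch '[{"ax":0,"ay":0,"az":0,"x":0,"y":0,"z":0,"hand":1},{"ax":0,"ay":0,"az":0,"x":0,"y":0,"z":0,"hand":1},{"ax":0,"ay":0,"az":0,"x":0,"y":0,"z":0,"hand":1},{"ax":0,"ay":0,"az":0,"x":0,"y":0,"z":0,"hand":1}]' 50
```

```text
time: 16.27
eef_pos: [0.4173, -0.1302, 0.0608]
tcp_rot: [-0.686, 0.17, -0.169, 0.687]
contact_force: [-0.2, 0.3, -0.4]
opening: 0.652
time: 16.68
eef_pos: [0.4181, -0.1306, 0.0618]
tcp_rot: [-0.686, 0.169, -0.17, 0.687]
contact_force: [0.0, 0.1, -1.5]
opening: 0.41
time: 17.02
eef_pos: [0.4181, -0.1306, 0.0618]
tcp_rot: [-0.686, 0.169, -0.17, 0.687]
contact_force: [0.9, -0.6, -1.2]
opening: 0.415
```

The opening is now 35 mm, so the pads are on the neck. Lifting.

```bash

python3 -m inch '[{"ax":0,"ay":0,"az":0,"x":0,"y":-10,"z":0,"hand":1},{"ax":0,"ay":0,"az":0,"x":0,"y":-35,"z":0,"hand":1},{"ax":0,"ay":0,"az":0,"x":0,"y":-40,"z":0,"hand":1},{"ax":0,"ay":0,"az":0,"x":0,"y":-40,"z":0,"hand":1},{"ax":0,"ay":0,"az":0,"x":0,"y":-30,"z":0,"hand":1}]'
python3 -m inch '[{"ax":0,"ay":0,"az":0,"x":0,"y":-10,"z":0,"hand":1},{"ax":0,"ay":0,"az":0,"x":0,"y":0,"z":0,"hand":1},{"ax":0,"ay":0,"az":0,"x":0,"y":0,"z":0,"hand":1}]'
python3 - <<'E'
from h import *
F=Face(); go(F.w([.084,-.0005,.0678+.06])[0],F.R)
E
```

```text
time: 17.43
eef_pos: [0.4179, -0.1306, 0.2203]
tcp_rot: [-0.686, 0.169, -0.171, 0.686]
contact_force: [0.4, -0.2, -2.4]
opening: 0.411
time: 17.68
eef_pos: [0.4171, -0.1302, 0.2255]
tcp_rot: [-0.686, 0.17, -0.169, 0.687]
contact_force: [0.1, 0.1, -3.7]
opening: 0.418
turn [-0.001  0.    -0.438] shift after [ 135.5   89.9 -113.2] shift in present axes [ 160.8   23.9 -113.3]
```

```bash

python3 -m inch '[{"ax":0,"ay":0,"az":0,"x":15,"y":0,"z":-10,"hand":1},{"ax":0,"ay":0,"az":0,"x":29,"y":0,"z":-20,"hand":1},{"ax":0,"ay":0,"az":0,"x":29,"y":0,"z":-21,"hand":1},{"ax":0,"ay":0,"az":0,"x":29,"y":0,"z":-21,"hand":1},{"ax":0,"ay":0,"az":0,"x":29,"y":0,"z":-21,"hand":1}]'
python3 -m inch '[{"ax":0,"ay":0,"az":0,"x":20,"y":0,"z":-14,"hand":1},{"ax":0,"ay":0,"az":0,"x":10,"y":0,"z":-6,"hand":1},{"ax":0,"ay":0,"az":0,"x":0,"y":0,"z":0,"hand":1}]'
python3 -m inch '[{"ax":0,"ay":0,"az":-0.088,"x":0,"y":0,"z":0,"hand":1},{"ax":0,"ay":0,"az":-0.088,"x":0,"y":0,"z":0,"hand":1},{"ax":0,"ay":0,"az":-0.088,"x":0,"y":0,"z":0,"hand":1},{"ax":0,"ay":0,"az":-0.088,"x":0,"y":0,"z":0,"hand":1},{"ax":0,"ay":0,"az":-0.087,"x":0,"y":0,"z":0,"hand":1}]'
python3 -m inch '[{"ax":0,"ay":0,"az":0,"x":0,"y":0,"z":0,"hand":1},{"ax":0,"ay":0,"az":0,"x":0,"y":0,"z":0,"hand":1},{"ax":0,"ay":0,"az":0,"x":0,"y":0,"z":0,"hand":1}]'
python3 - <<'E'
from h import *
F=Face(); go(F.w([.084,-.0005,.0678+.04])[0],F.R)
E
```

```text
time: 18.1
eef_pos: [0.4893, -0.2741, 0.2219]
tcp_rot: [-0.685, 0.172, -0.167, 0.688]
contact_force: [1.2, 0.1, -3.0]
opening: 0.421
time: 18.35
eef_pos: [0.5069, -0.3065, 0.2225]
tcp_rot: [-0.685, 0.172, -0.168, 0.688]
contact_force: [0.2, 0.5, -1.9]
opening: 0.415
time: 18.77
eef_pos: [0.5063, -0.3031, 0.2241]
tcp_rot: [0.706, -0.016, 0.315, -0.634]
contact_force: [0.1, 0.3, -2.3]
opening: 0.419
time: 19.02
eef_pos: [0.5074, -0.3048, 0.2261]
tcp_rot: [0.706, -0.017, 0.314, -0.634]
contact_force: [0.8, 0.6, -2.6]
opening: 0.416
turn [-0.002  0.001 -0.   ] shift after [-10.9  42.2  -0.9] shift in present axes [-10.9  42.2  -1. ]
```

```bash

python3 -m inch '[{"ax":0,"ay":0,"az":0,"x":-5,"y":14,"z":-0.5,"hand":1},{"ax":0,"ay":0,"az":0,"x":-6,"y":28,"z":-0.5,"hand":1},{"ax":0,"ay":0,"az":0,"x":0,"y":15,"z":0,"hand":1},{"ax":0,"ay":0,"az":0,"x":0,"y":5,"z":0,"hand":1},{"ax":0,"ay":0,"az":0,"x":0,"y":0,"z":0,"hand":1}]'
python3 -m inch '[{"ax":0,"ay":0,"az":0,"x":0,"y":0,"z":0,"hand":1},{"ax":0,"ay":0,"az":0,"x":0,"y":0,"z":0,"hand":1}]'
python3 - <<'E'
from h import *
F=Face(); go(F.w([.084,-.0005,.0678])[0],F.R);s=get_state(); print(R.from_matrix(F.R).inv().apply(s["contact_force"]))
c=wrist();t=read_camera("scene");T=read_camera("top")
A=cv2.resize(c["img"],(440,330),interpolation=3);B=cv2.resize(t["img"][210:360,100:264],(360,330),interpolation=2)
cv2.imwrite("pics/v11.png",np.hstack([A,B])[...,::-1])
E
```

```text
time: 19.43
eef_pos: [0.5219, -0.3138, 0.1642]
tcp_rot: [0.706, -0.017, 0.314, -0.634]
contact_force: [0.4, -0.6, -2.2]
opening: 0.418
time: 19.6
eef_pos: [0.5226, -0.3148, 0.1677]
tcp_rot: [0.707, -0.015, 0.316, -0.633]
contact_force: [-0.8, -0.8, -1.6]
opening: 0.414
turn [-0.     0.001  0.005] shift after [-2.7 21.6  0.8] shift in present axes [-2.8 21.6  0.8]
[-0.98113015  1.34311121 -1.11819119]
```

View pics/v11.png

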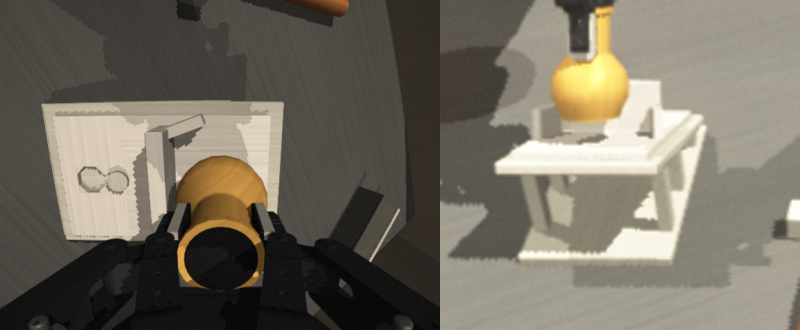

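The left half shows the pot upright in the grip, its belly at about (222,185), uphill of the bar, with the plate still locked and the stud at (117,181). The right half shows the pot hovering over the plate between the wings. Lowering gently.

```bash

python3 -m inch '[{"ax":0,"ay":0,"az":0,"x":0,"y":0,"z":0,"hand":1},{"ax":0,"ay":0,"az":0,"x":0,"y":0,"z":0,"hand":1},{"ax":0,"ay":0,"az":0,"x":0,"y":0,"z":0,"hand":1}]'
python3 - <<'E'
from h import *
F=Face(); go(F.w([.084,-.0005,.0678])[0],F.R);s=get_state(); print(R.from_matrix(F.R).inv().apply(s["contact_force"]))
E
```

```text
time: 20.0
eef_pos: [0.5218, -0.3142, 0.1664]
tcp_rot: [0.707, -0.016, 0.315, -0.633]
contact_force: [-0.3, 0.3, -1.9]
opening: 0.414
turn [-0.001  0.     0.004] shift after [-1.2 20.9  0.7] shift in present axes [-1.3 20.9  0.7]
[-1.16649815  1.59615389  0.16066352]
```

```bash

python3 -m inch '[{"ax":0,"ay":0,"az":0.003,"x":-1,"y":4,"z":0.6,"hand":1},{"ax":0,"ay":0,"az":0,"x":0,"y":4,"z":0,"hand":1},{"ax":0,"ay":0,"az":0,"x":0,"y":4,"z":0,"hand":1},{"ax":0,"ay":0,"az":0,"x":0,"y":3,"z":0,"hand":1},{"ax":0,"ay":0,"az":0,"x":0,"y":0,"z":0,"hand":1}]'
python3 -m inch '[{"ax":0,"ay":0,"az":0,"x":0,"y":1,"z":0,"hand":1},{"ax":0,"ay":0,"az":0,"x":0,"y":1,"z":0,"hand":1},{"ax":0,"ay":0,"az":0,"x":0,"y":0,"z":0,"hand":1},{"ax":0,"ay":0,"az":0,"x":0,"y":0,"z":0,"hand":1}]'
python3 - <<'E'
from h import *
F=Face(); go(F.w([.084,-.0005,.0678])[0],F.R);s=get_state(); print(R.from_matrix(F.R).inv().apply(s["contact_force"]))
E
python3 -m inch '[{"ax":0,"ay":0,"az":0,"x":0,"y":1,"z":0,"hand":1},{"ax":0,"ay":0,"az":0,"x":0,"y":0,"z":0,"hand":1}]'
python3 - <<'E'
from h import *
F=Face(); go(F.w([.084,-.0005,.0678])[0],F.R);s=get_state(); print(R.from_matrix(F.R).inv().apply(s["contact_force"]))
E
```

```text
time: 20.42
eef_pos: [0.5266, -0.3158, 0.1506]
tcp_rot: [0.706, -0.018, 0.314, -0.634]
contact_force: [0.4, -0.3, -2.0]
opening: 0.416
time: 20.75
eef_pos: [0.5277, -0.3166, 0.1502]
tcp_rot: [0.707, -0.017, 0.314, -0.634]
contact_force: [0.0, -0.4, -1.8]
opening: 0.415
turn [-0.001  0.     0.   ] shift after [-0.1  3.6  0.1] shift in present axes [-0.1  3.6  0.1]
[-0.56223395  1.75070081 -0.36346535]
time: 20.92
eef_pos: [0.528, -0.3168, 0.1493]
tcp_rot: [0.707, -0.017, 0.314, -0.634]
contact_force: [0.8, -0.6, -2.8]
opening: 0.419
turn [-0.001  0.     0.   ] shift after [-0.1  2.5  0.1] shift in present axes [-0.1  2.5  0.1]
[-0.27691875  2.96779472 -0.14792012]
```

```bash

python3 -m inch '[{"ax":0,"ay":0,"az":0,"x":0,"y":1,"z":0,"hand":1},{"ax":0,"ay":0,"az":0,"x":0,"y":0,"z":0,"hand":1}]'
python3 -m inch '[{"ax":0,"ay":0,"az":0,"x":0,"y":1,"z":0,"hand":1},{"ax":0,"ay":0,"az":0,"x":0,"y":0,"z":0,"hand":1}]'
python3 -m inch '[{"ax":0,"ay":0,"az":0,"x":0,"y":0.6,"z":0,"hand":1},{"ax":0,"ay":0,"az":0,"x":0,"y":0,"z":0,"hand":1}]'
python3 - <<'E'
from h import *
F=Face(); go(F.w([.084,-.0005,.0678])[0],F.R);s=get_state(); print(R.from_matrix(F.R).inv().apply(s["contact_force"]))
E
```

```text
time: 21.08
eef_pos: [0.5283, -0.3169, 0.1482]
tcp_rot: [0.707, -0.017, 0.314, -0.634]
contact_force: [0.8, 1.2, -3.0]
opening: 0.414
time: 21.25
eef_pos: [0.5287, -0.3171, 0.1472]
tcp_rot: [0.707, -0.017, 0.314, -0.634]
contact_force: [-0.0, 0.3, -2.8]
opening: 0.414
time: 21.42
eef_pos: [0.5289, -0.3172, 0.1471]
tcp_rot: [0.707, -0.017, 0.314, -0.634]
contact_force: [-1.6, 2.0, -1.3]
opening: 0.415
turn [-0.001  0.    -0.   ] shift after [-0.1  0.1  0.1] shift in present axes [-0.1  0.1  0.1]
[-2.68466067  0.14193183  1.04732704]
```

```bash

python3 -m inch '[{"ax":0,"ay":0,"az":0,"x":0,"y":0.4,"z":0,"hand":1},{"ax":0,"ay":0,"az":0,"x":0,"y":0,"z":0,"hand":0.12},{"ax":0,"ay":0,"az":0,"x":0,"y":0,"z":0,"hand":0.05},{"ax":0,"ay":0,"az":0,"x":0,"y":0,"z":0,"hand":0},{"ax":0,"ay":0,"az":0,"x":0,"y":0,"z":0,"hand":-0.1}]'
python3 -m inch '[{"ax":0,"ay":0,"az":0,"x":0,"y":0,"z":0,"hand":-0.2},{"ax":0,"ay":0,"az":0,"x":0,"y":0,"z":0,"hand":-0.3},{"ax":0,"ay":0,"az":0,"x":0,"y":0,"z":0,"hand":-0.35},{"ax":0,"ay":0,"az":0,"x":0,"y":0,"z":0,"hand":-0.35},{"ax":0,"ay":0,"az":0,"x":0,"y":0,"z":0,"hand":-0.35}]'
python3 - <<'E'
from pot import *
F=Face(); s=get_state();c=wrist();cv2.imwrite("pics/w12.png",c["img"][...,::-1])
print("hand force",R.from_matrix(F.R).inv().apply(s["contact_force"]))
p0=proj(c,F.w([.084,0,.099]))[0];u,v=p0.astype(int);p,a,n=mouth(c["img"],u-75,u+75,v-75,min(v+75,480),50)
w=plane(c,[p],P=F.w([0,0,.099])[0],n=F.n)[0];print(p0,p,a,n,"mouth in face mm",((w-F.O)@F.M*1000).round(1))
E
```

```text
time: 21.83
eef_pos: [0.5295, -0.3176, 0.147]
tcp_rot: [0.707, -0.017, 0.315, -0.633]
contact_force: [0.2, -0.1, -1.2]
opening: 0.547
time: 22.25
eef_pos: [0.5292, -0.3174, 0.1467]
tcp_rot: [0.707, -0.017, 0.314, -0.634]
contact_force: [-0.8, -0.5, -0.3]
opening: 0.677
hand force [-0.53606264  0.0278492  -0.86525928]
[318.20827384 375.18682188] [317.0369339  434.41506958] (150.39344787597656, 207.4409942626953) 12585 mouth in face mm [ 83.6 -22.3  99. ]
```

Hand force is zero and the gripper is open. The mouth fit merged with the dark gripper, so it means nothing. Backing out straight and measuring from further away.

```bash

python3 -m inch '[{"ax":0,"ay":0,"az":0,"x":0,"y":-8,"z":0,"hand":-0.35},{"ax":0,"ay":0,"az":0,"x":0,"y":-15,"z":0,"hand":-0.35},{"ax":0,"ay":0,"az":0,"x":0,"y":-25,"z":0,"hand":-0.35},{"ax":0,"ay":0,"az":0,"x":0,"y":-35,"z":0,"hand":-0.35},{"ax":0,"ay":0,"az":0,"x":0,"y":-35,"z":0,"hand":-0.35}]'
python3 -m inch '[{"ax":0,"ay":0,"az":0,"x":0,"y":-20,"z":-10,"hand":-0.35},{"ax":0,"ay":0,"az":0,"x":0,"y":0,"z":0,"hand":-0.35},{"ax":0,"ay":0,"az":0,"x":0,"y":0,"z":0,"hand":-0.35},{"ax":0,"ay":0,"az":0,"x":0,"y":0,"z":0,"hand":-0.35}]'
cat > chk.py <<'E'
from pot import *
F=Face(); c=wrist();cv2.imwrite("pics/w13.png",c["img"][...,::-1])
p0=proj(c,F.w([.084,0,.099]))[0];u,v=p0.astype(int);p,a,n=mouth(c["img"],u-40,u+40,v-40,v+40,50)
w=plane(c,[p],P=F.w([0,0,.099])[0],n=F.n)[0];print(p0,p,a,n,"mouth in face mm",((w-F.O)@F.M*1000).round(1))
hs=cv2.cvtColor(c["img"],cv2.COLOR_RGB2HSV);m=((hs[...,0]>10)&(hs[...,0]<32)&(hs[...,1]>120)&(hs[...,2]>60)).astype(np.uint8)
n,l,st,ce=cv2.connectedComponentsWithStats(m)
for i in range(1,n):
    if st[i,4]>400: print("brass",st[i])
print("pred belly",proj(c,F.w([[.084,.032,.033],[.084-.032,0,.033],[.084+.032,0,.033],[.081-.032,0,.033]])).round().tolist())
# stud head / plate corner check
im=c["img"];m=(hs[...,2]>120)&(hs[...,1]<70);n,l,st,ce=cv2.connectedComponentsWithStats(m.astype(np.uint8))
for i in range(1,n):
    if st[i,4]>1500: print("pale",st[i])
print("pred plate corners",proj(c,F.w(np.array([[.128,.055,.006],[.128,-.055,.006],[-.052,-.055,.006],[-.052,.055,.006],[0,0,.014]]))).round().tolist())
E
python3 chk.py
```

```text
time: 22.72
eef_pos: [0.4839, -0.2934, 0.2539]
tcp_rot: [0.706, -0.018, 0.314, -0.634]
contact_force: [0.5, -0.1, -0.7]
opening: 0.672
time: 23.05
eef_pos: [0.4724, -0.2987, 0.2706]
tcp_rot: [0.706, -0.018, 0.314, -0.634]
contact_force: [-0.9, 0.7, -0.4]
opening: 0.675
[321.69706479 235.70711502] [317.93815231 237.54982758] (47.580589294433594, 48.65031814575195) 1838 mouth in face mm [81.6 -1.2 99. ]
brass [ 317    0  150   43 2776]
brass [ 280  179   78   89 3367]
brass [ 120  427   61   53 1921]
brass [462 444  44  36 691]
pred belly [[322.0, 176.0], [282.0, 216.0], [361.0, 216.0], [279.0, 216.0]]
pale [  147   135   240   148 26118]
pred plate corners [[374.0, 146.0], [370.0, 270.0], [175.0, 270.0], [163.0, 147.0], [224.0, 212.0]]
```

```bash

python3 -m inch '[{"ax":0,"ay":0,"az":0,"x":0,"y":0,"z":0,"hand":-0.35},{"ax":0,"ay":0,"az":0,"x":0,"y":0,"z":0,"hand":-0.35},{"ax":0,"ay":0,"az":0,"x":0,"y":0,"z":0,"hand":-0.35},{"ax":0,"ay":0,"az":0,"x":0,"y":0,"z":0,"hand":-0.35},{"ax":0,"ay":0,"az":0,"x":0,"y":0,"z":0,"hand":-0.35}]' >/dev/null
python3 chk.py | head -1
python3 - <<'E'
from h import *
F=Face();c=wrist();s=get_state();a=cv2.imread("pics/w9.png")
# rectify the face plane (plate top) patch around the keyhole before/after and compare
g=np.array([[x,y,.006] for y in np.arange(.05,-.0501,-.001) for x in np.arange(-.06,.035,.001)])
def patch(c,im): 
    p=proj(c,F.w(g)).astype(np.float32).reshape(101,-1,2); return cv2.cvtColor(cv2.remap(im,p[...,0],p[...,1],1),cv2.COLOR_RGB2GRAY).astype(np.float32)
now=patch(c,c["img"])
# camera pose of w9: tool pose then
T=np.eye(4);T[:3,:3]=F.R;T[:3,3]=[.45883,-.28025,.21118];c9=dict(c);c9["Tw"]=T@np.array(c["T_tool_cam"])
print("keyhole patch shift now vs locked, mm:",cv2.phaseCorrelate(patch(c9,a[...,::-1].copy()),now,cv2.createHanningWindow(now.shape[::-1],5)))
print(s["time"],s["contact_force"])
E
```

```text
[320.55679951 235.55080577] [316.8342247  237.36392212] (47.67975997924805, 48.80422592163086) 1844 mouth in face mm [81.6 -1.2 99. ]
keyhole patch shift now vs locked, mm: ((0.45525423871428927, 0.24638400503476277), 0.9629058162739248)
23.6167 [ 0.45123777  0.68720845 -0.43271304]
```

The pot reads the same twice, and the plate is within 0.5 mm of its locked position. Handing in.

```bash
python3 -c "
from plant import *
print(sign_off())"
```

```text
the job is handed in; nothing more can be done
None
```

The keyhole plate is locked on the stud and the brass pot stands on it just uphill of the bar. I handed the job in at about 23.6 s of the 69 s allowed; no verdict was reported.

**Plate:** I lowered the pale keyhole plate over the stud and felt contact at the predicted slope plane. I then slid it downhill until it stopped hard at the expected home position, with about 7.5 N against it and only about 1 N of side force. After letting go, a wrist picture showed the stud at the slot's closed end and the plate square on the stand. A last image comparison found it within 0.5 mm of that locked position after the pot was placed.

**Pot:** I picked it up by the neck, set it down with only a few newtons of contact, and released it. Two readings 0.6 s apart agreed. Its axis is about 43.6 mm uphill of the plate's origin and 1 mm off the middle line, so it should be resting against the bar.

**What went wrong or stayed unchecked:**
- The first set of moves was refused because the rows were incomplete; nothing moved.
- My first estimate of the stand was about 2.7 mm off across the slope. I corrected it from the wrist picture before inserting.
- The first grip on the pot caught its rim, so I regripped 5 mm lower on the neck.
- One mouth measurement, taken with the hand still around the pot, was unusable and I ignored it.
- The final checks were numeric, because all 12 picture views were used. I did not re-measure the other plate, bottle, bowl or hammer; the planned moves kept clear of them and I felt no unexpected contact.

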